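# Stand the boxed card holders on the indexing table

## Robot

A 7-joint arm with a two-finger parallel gripper is mounted at the origin on the work surface. World frame = base frame: x ahead of the robot, y to its left, z up, the work surface at z = 0. Lengths are in m, angles in rad, forces in N, time in s.
With the tool pointing down it reaches from about 0.4 to 0.925 m from the base axis. Payload 4.1 kg.
Tool frame: the origin (TCP) lies on the mounting face of the last link; the fingertips stand 173 mm ahead of it and the grasp point (between the pads) lies 155 mm ahead of it; x points along the fingers, y is the direction in which the jaws open and shut, and the axes are right-handed (so a half turn about x gives the same grasp; the last joint's range is limited). The gripper opens to 85 mm and grips with 20 to 120 N. Pads are 22 mm wide; open, the fingers measure 114 mm over their backs; the gripper's body (76 mm by 85 mm) begins 54 mm behind the grasp point. The pads swing forward as they close: fully open they stand 13 mm farther back than shut.
Start: joints at [1.093, 0.398, 0.045, 1.537, -0.019, 1.207, -0.051], TCP at [0.24, -0.604, 0.405] pointing down, gripper open.
Joint ranges: [-2.82, 2.82], [-0.49, 2.23], [-1.37, 1.46], [0, 2.46], [-1.36, 4.5], [0.23, 2], [-2.94, 2.94]. Speed limits (rad/s): [2.57, 2.57, 3.14, 3.14, 3.14, 3.14, 3.14].

## Interface

Orientations are given as a unit quaternion [w, x, y, z].
In Python, from rig import env gives the robot as it stands.
- The arm moves only by the tool arm_command, never from a script. Its argument "motion" is a list that holds one entry, the list of rows, each a list of 4 numbers: the shift along the tool's x, y, z in cm, then the turn about the tool's x in rad. In form: [[[x, y, z, turn], ...]]. A call has 1 to 12 rows; each row is the pose to reach, as a shift and turn from the pose commanded when the call began, along the tool's axes at that moment; what a row does not reach only later rows make up. A row lasts 1/12 s, in which the tool goes at most 41.7 mm and 7.16 degrees, less where a joint would pass 70% of its speed; a pose out of reach is approached as far as the arm can. A call with a gripper value outside its range is refused whole. "grip" is the opening, from -1 (shut) to 1 (fully open), so that 0 is half open, set as the call begins (left out, the last holds). The fingers move at their own pace and stop on an object; "force" is the grip in N (left out, the last holds). Time passes only in rows, so rows that repeat a pose let the fingers close. It gives the time, the measured TCP pose, the force and the opening at its end, in the units of the state.
- env.get_obs(): the state, without advancing time (a new reading comes with each control period).
- env.grab_frame(name): name is "scene" or "top" or "wrist"; returns (picture, depth): 384x512x3 uint8, red, green, blue; 384x512 float32, m along the optical axis (not along the pixel's ray), 0 where there is no reading.
- env.get_calibration(name): a dict with "mtx" (3x3 intrinsics, pixels), "dist_coeffs" ([k1, k2, p1, p2, k3] as OpenCV has them; the pictures are not rectified), "cam_to_world" (4x4, takes a point from camera to world coordinates). Camera axes: x right, y down, z forward; pixel columns grow to the right and rows downward; lengths in m; the calibration is good to about 2 mm. A picture is of the moment at which its call begins: read the wrist's pose just before it. get_calibration takes no time and is no camera call; for the wrist camera it gives the pose at the moment of the call.
- env.close_job(): hands the job in, once; it reports no verdict.
The state is a dict: "clock": time; "q": joint angles; "qd": joint speeds; "joint_efforts": joint torques, N m; "position": TCP position; "eef_rot": TCP orientation; "wrist_force": force on the tool from outside, world axes, zero at the start; "ft_torque": the same for the moment, N m; "gripper_width": opening from 0.0 (shut) to 1.0 (fully open).
Only numpy, scipy, OpenCV 4.12 (cv2) and the standard library are available. Lean on these libraries where they do the work, as an engineer would, in place of code of your own. Each camera call takes 0.05 s, during which the arm holds its last target.

## Task

Stand every gift box that lies on the bench upright on its short end on the rotary table, in the middle of the bay of its own colour, with its broad face towards the hub (either end up, either broad face). Put down or touch a box on the table only at the brass pointer: first index the table by its hexagonal hub, from detent to detent, until the bay for that box is there. Finish with the white home bay resting at the pointer, and leave the bottle, the cup and the hammer where they are.

Things in the scene. Friction and masses are not known exactly. Their poses are not given: they have to be found in the camera images.
- turn (a joint): angle of the rotary table, rad, counter-clockwise from above positive, no end stops. A detent holds it at multiples of 60 degrees (1.047 rad), pulling back with up to 0.35 Nm (most at 15 degrees off); let go anywhere, it runs gently to the nearest position in about a second and rests within 0.01 rad. It starts near 0, and at 0 the white home bay is at the brass pointer
- hub (a point): centre (half-way up) of the hexagonal aluminium hub on the table's axis, by which the table is turned: 44 mm across flats, 36 mm tall (18 mm above and below this point), on a 32 mm thick post; this point is 153 mm above the bench. Its axes turn with the table; pairs of flats face along its x axis and at 60 and 120 degrees from it
- load (a point): loading position, fixed to the foot: where the middle of a bay lies, on the upper face of the hexagonal wooden table top (350 mm across flats, 50 mm above the bench), when at the brass pointer, 120 mm from the axis. x axis points level towards the hub, y to the left of that, z up. The pointer, a brass post 22 mm square, 43 mm tall, stands 80 mm farther out (x = -80 mm here)
- bay_home (a point): middle, on the upper face, of the white (empty, home) bay. Six bays marked by 44 mm x 76 mm painted pads, 120 mm from the axis, one in front of each flat of the table; going counter-clockwise from above: white, red, yellow, green, blue, black. x axis points level towards the hub, z up; the pad is 76 mm long along y
- bay_red (a point): middle, on the upper face, of the red bay (pad 76 mm along y, 44 mm along x; x axis towards the hub, z up)
- bay_yellow (a point): middle, on the upper face, of the yellow bay (pad 76 mm along y, 44 mm along x; x axis towards the hub, z up)
- bay_green (a point): middle, on the upper face, of the green bay (pad 76 mm along y, 44 mm along x; x axis towards the hub, z up)
- bay_blue (a point): middle, on the upper face, of the blue bay (pad 76 mm along y, 44 mm along x; x axis towards the hub, z up)
- box_red_mid (a point): centre of the red gift box: stiff closed box 100 mm long (its x), 62 mm wide (its y), 30 mm thick (its z), about 0.1 kg, with a thin black seam round it; it starts lying flat on the bench. None when this box is absent
- box_yellow_mid (a point): centre of the yellow gift box: stiff closed box 100 mm long (its x), 62 mm wide (its y), 30 mm thick (its z), about 0.1 kg, with a thin black seam round it; it starts lying flat on the bench. None when this box is absent
- box_green_mid (a point): centre of the green gift box: stiff closed box 100 mm long (its x), 62 mm wide (its y), 30 mm thick (its z), about 0.1 kg, with a thin black seam round it; it starts lying flat on the bench. None when this box is absent
- box_blue_mid (a point): centre of the blue gift box: stiff closed box 100 mm long (its x), 62 mm wide (its y), 30 mm thick (its z), about 0.1 kg, with a thin black seam round it; it starts lying flat on the bench. None when this box is absent
- oil: bystander: amber bottle, 64 mm across, 150 mm tall; origin under its centre
- pot: bystander: white ceramic cup, 84 mm across, 80 mm tall; origin under its centre
- mallet: bystander: hammer lying on the bench, 200 mm long; origin underneath it

How it is judged:
At the end, for the whole second after the job is handed in: Every box present stands upright (within 0.12 rad) on its short end on the table, its centre within 18 mm of the middle of its colour's bay, its broad face towards the hub within 0.3 rad, at rest; the white bay is at the pointer (within 12 mm) and the table is still (angle between the x axis of each of box_red_mid, box_yellow_mid, box_green_mid, box_blue_mid and the z axis of load, either way round below 0.12 rad and horizontal distance between box_red_mid and bay_red below 0.018 m and angle between the z axis of box_red_mid and the x axis of bay_red, either way round below 0.3 rad and z of box_red_mid in the frame of bay_red between 0.044 and 0.056 m and linear speed of each of box_red, box_yellow, box_green, box_blue below 0.03 m/s and horizontal distance between box_yellow_mid and bay_yellow below 0.018 m and angle between the z axis of box_yellow_mid and the x axis of bay_yellow, either way round below 0.3 rad and z of box_yellow_mid in the frame of bay_yellow between 0.044 and 0.056 m and horizontal distance between box_green_mid and bay_green below 0.018 m and angle between the z axis of box_green_mid and the x axis of bay_green, either way round below 0.3 rad and z of box_green_mid in the frame of bay_green between 0.044 and 0.056 m and horizontal distance between box_blue_mid and bay_blue below 0.018 m and angle between the z axis of box_blue_mid and the x axis of bay_blue, either way round below 0.3 rad and z of box_blue_mid in the frame of bay_blue between 0.044 and 0.056 m and horizontal distance between bay_home and load below 0.012 m and velocity of joint turn between -0.1 and 0.1 rad/s); the robot touches nothing.
It fails at once if the gripper handles the red box on the table away from the pointer (contact force between the fingers and box_red above 0.5 N and horizontal distance between box_red_mid and hub below 0.17 m and height (world z) of box_red_mid below 0.14 m and horizontal distance between box_red_mid and load above 0.085 m).
It fails at once if the gripper handles the yellow box on the table away from the pointer (contact force between the fingers and box_yellow above 0.5 N and horizontal distance between box_yellow_mid and hub below 0.17 m and height (world z) of box_yellow_mid below 0.14 m and horizontal distance between box_yellow_mid and load above 0.085 m).
It fails at once if the gripper handles the green box on the table away from the pointer (contact force between the fingers and box_green above 0.5 N and horizontal distance between box_green_mid and hub below 0.17 m and height (world z) of box_green_mid below 0.14 m and horizontal distance between box_green_mid and load above 0.085 m).
It fails at once if the gripper handles the blue box on the table away from the pointer (contact force between the fingers and box_blue above 0.5 N and horizontal distance between box_blue_mid and hub below 0.17 m and height (world z) of box_blue_mid below 0.14 m and horizontal distance between box_blue_mid and load above 0.085 m).
It fails at once if the bottle, cup or hammer is disturbed (distance of any of oil, pot, mallet from where it was at the start of the episode above 0.03 m).
Of box_red, box_yellow, box_green, box_blue only 3 to 4 are there at a start; the rules pass over those that are not, and their reading is None.
At some moment in a run one of box_green, box_blue may be knocked a few centimetres aside while the robot is not near it.
It also fails if it takes over 210 s, if anything falls off the work surface, if the arm or the gripper's body presses on something with over 40 N, if the wrist force passes 120 N, or if a joint passes its speed limit or range.

## Working session

There is one attempt and no reset: what is moved stays moved. The work goes in short steps, Python scripts to look and compute and a tool call to move; the robot and the scene stay as the last step left them, time stands still between calls to the robot, and variables do not carry over. Pictures are saved under pics/ and viewed, and the job is handed in when it is done.

Besides the shell and the picture viewer there is one more tool, called after "Emit:" as a command line: name --argument value ..., lists and objects as JSON in quotes. arm_command: Moves the arm, as the interface text tells. Its arguments: {"type":"object","properties":{"motion":{"type":"array","items":{"type":"array","items":{"type":"array","items":{"type":"number"}}}},"grip":{"type":"number"},"force":{"type":"number"}},"required":["motion"]}

```bash
ls; mkdir -p pics; cat > h.py <<'E'
import numpy as np,cv2
from rig import env
from scipy.spatial.transform import Rotation as R
def st():
    o=env.get_obs(); q=o['eef_rot']; r=R.from_quat([q[1],q[2],q[3],q[0]]).as_matrix()
    return o,np.array(o['position']),r
def snap(n,f):
    c=env.get_calibration(n); im,d=env.grab_frame(n); cv2.imwrite('pics/'+f,im[:,:,::-1]); return im,d,c
def ray(c,uv,z):
    uv=np.array(uv,float).reshape(-1,1,2)
    p=cv2.undistortPoints(uv,np.array(c['mtx']),np.array(c['dist_coeffs'])).reshape(-1,2)
    T=np.array(c['cam_to_world']); d=np.c_[p,np.ones(len(p))]@T[:3,:3].T
    return T[:3,3]+d*((z-T[2,3])/d[:,2])[:,None]
def proj(c,P):
    T=np.linalg.inv(np.array(c['cam_to_world'])); rv=cv2.Rodrigues(T[:3,:3])[0]
    return cv2.projectPoints(np.array(P,float).reshape(-1,1,3),rv,T[:3,3],np.array(c['mtx']),np.array(c['dist_coeffs']))[0].reshape(-1,2)
E
python3 - <<'E'
from h import *
np.set_printoptions(precision=4,suppress=True)
o,p,r=st(); print(o); print(r)
for n in('scene','top','wrist'):
    im,d,c=snap(n,n+'0.png'); print(n,c)
E
```

```text
pics
{'clock': 0.0, 'q': array([ 1.093 ,  0.3992,  0.045 ,  1.5379, -0.0187,  1.2069, -0.0507]), 'qd': array([ 0.0021, -0.0004,  0.0001,  0.0007,  0.0009,  0.0001, -0.0006]), 'joint_efforts': array([  0.0001, -47.5132,   1.3643, -25.4226,   0.0116,   0.0094,
        -0.    ]), 'position': array([ 0.2403, -0.6036,  0.4036]), 'eef_rot': array([-0.1325, -0.6943, -0.1339,  0.6946]), 'wrist_force': array([-0.6269, -0.8487,  0.2953]), 'ft_torque': array([-0.0237,  0.0551,  0.0308]), 'gripper_width': 0.9987704954767795}
[[-0.0008  0.3699 -0.9291]
 [ 0.0018 -0.9291 -0.3699]
 [-1.     -0.002   0.0001]]
scene {'mtx': array([[365.0435,   0.    , 248.6875],
       [  0.    , 365.0435, 190.474 ],
       [  0.    ,   0.    ,   1.    ]]), 'dist_coeffs': array([0.0375, 0.    , 0.    , 0.    , 0.    ]), 'cam_to_world': array([[-0.2717,  0.8068, -0.5246,  1.1861],
       [ 0.9623,  0.2363, -0.135 ,  0.2316],
       [ 0.015 , -0.5415, -0.8406,  1.0661],
       [ 0.    ,  0.    ,  0.    ,  1.    ]])}
top {'mtx': array([[430.9159,   0.    , 258.4023],
       [  0.    , 430.9159, 190.5921],
       [  0.    ,   0.    ,   1.    ]]), 'dist_coeffs': array([-0.0985,  0.    ,  0.    ,  0.    ,  0.    ]), 'cam_to_world': array([[-0.0167, -0.9937,  0.1111,  0.4494],
       [-0.9998,  0.015 , -0.0161,  0.0834],
       [ 0.0143, -0.1114, -0.9937,  1.5137],
       [ 0.    ,  0.    ,  0.    ,  1.    ]])}
wrist {'mtx': array([[281.7644,   0.    , 253.0294],
       [  0.    , 281.7644, 193.8393],
       [  0.    ,   0.    ,   1.    ]]), 'dist_coeffs': array([-0.0084,  0.    ,  0.    ,  0.    ,  0.    ]), 'cam_to_world': array([[ 0.3695, -0.8797, -0.2992,  0.3164],
       [-0.9292, -0.3505, -0.1171, -0.5734],
       [-0.0019,  0.3213, -0.947 ,  0.3731],
       [ 0.    ,  0.    ,  0.    ,  1.    ]])}
```

View pics/top0.png

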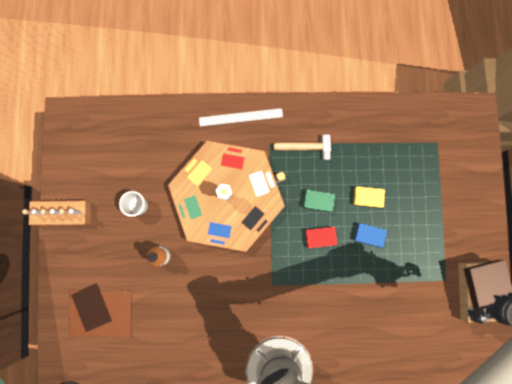

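View pics/scene0.png

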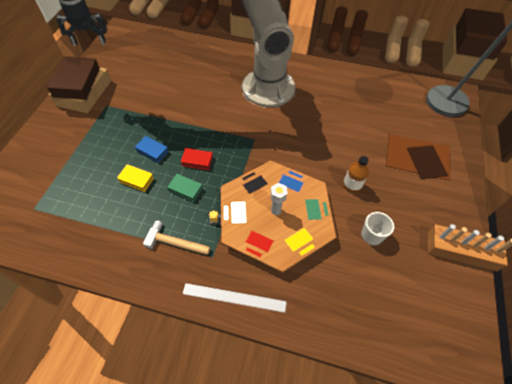

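```bash
cat >> h.py <<'E'
def masks(im):
    h=cv2.cvtColor(im,cv2.COLOR_RGB2HSV).astype(int); H,S,V=h[...,0],h[...,1],h[...,2]
    return dict(red=((H<5)|(H>174))&(S>170)&(V>110),yellow=(H>22)&(H<34)&(S>170)&(V>140),
      green=(H>60)&(H<90)&(S>110)&(V>55),blue=(H>100)&(H<118)&(S>130)&(V>80))
def blobs(im,amin=80):
    out=[]
    for k,m in masks(im).items():
        m=cv2.morphologyEx(m.astype(np.uint8),cv2.MORPH_CLOSE,np.ones((3,3)))
        cs,_=cv2.findContours(m,cv2.RETR_EXTERNAL,cv2.CHAIN_APPROX_NONE)
        for c in cs:
            if cv2.contourArea(c)>amin: out.append((k,c))
    return out
E
python3 - <<'E'
from h import *
np.set_printoptions(precision=4,suppress=True)
im=cv2.imread('pics/top0.png')[:,:,::-1]; c=env.get_calibration('top')
for k,ct in blobs(im,60):
    uv=cv2.minAreaRect(ct)[0]
    out=[]
    for z in(0.03,0.05):
        P=ray(c,ct.reshape(-1,2),z)
        r=cv2.minAreaRect((P[:,:2]*1000).astype(np.float32)); b=cv2.boxPoints(r)
        e=b[1]-b[0]; f=b[2]-b[1]; l=e if np.hypot(*e)>np.hypot(*f) else f
        out.append((np.round(r[0],1),np.round(sorted(r[1]),1),round(np.degrees(np.arctan2(l[1],l[0]))%180,1)))
    print(k,np.round(uv),cv2.contourArea(ct),out)
# white things
h=cv2.cvtColor(im,cv2.COLOR_RGB2HSV)
m=((h[...,1]<60)&(h[...,2]>150)).astype(np.uint8)
cs,_=cv2.findContours(m,cv2.RETR_EXTERNAL,cv2.CHAIN_APPROX_NONE)
for ct in cs:
    if cv2.contourArea(ct)>40:
        uv=cv2.minAreaRect(ct)[0]; print('white',np.round(uv,1),cv2.contourArea(ct),ray(c,[uv],0.05),ray(c,[uv],0.171))
E
```

```text
red [321. 237.] 442.5 [(array([ 451.8, -151.9]), array([59. , 98.1]), np.float32(94.6)), (array([ 451.8, -148.7]), array([58.2, 96.8]), np.float32(94.6))]
red [232. 161.] 181.0 [(array([721. , 149.2]), array([36.8, 70.1]), np.float32(77.7)), (array([717.3, 148.3]), array([36.3, 69.2]), np.float32(77.7))]
blue [370. 235.] 454.0 [(array([ 455. , -325.4]), array([ 60. , 101.2]), np.float32(73.7)), (array([ 454.9, -319.9]), array([59.2, 99.8]), np.float32(73.7))]
blue [219. 230.] 173.0 [(array([482.5, 196.1]), array([34.9, 67.3]), np.float32(78.9)), (array([482. , 194.6]), array([34.4, 66.4]), np.float32(78.9))]
white [495.  368.5] 471.5 [[-0.0194 -0.7497  0.05  ]] [[ 0.0193 -0.6808  0.171 ]]
white [279.5 359.5] 1012.5 [[ 0.0466 -0.0011  0.05  ]] [[0.0799 0.0059 0.171 ]]
white [423.5 265. ] 251.0 [[ 0.3475 -0.5028  0.05  ]] [[ 0.356  -0.4543  0.171 ]]
white [132.5 203.5] 529.0 [[0.5752 0.4913 0.05  ]] [[0.5648 0.4576 0.171 ]]
white [223.5 191.5] 180.5 [[0.6118 0.179  0.05  ]] [[0.5984 0.1711 0.171 ]]
white [269.7 179.4] 61.5 [[0.6511 0.0202 0.05  ]] [[0.6344 0.0254 0.171 ]]
white [258.8 183.3] 303.5 [[0.6384 0.058  0.05  ]] [[0.6227 0.0601 0.171 ]]
white [316.5 147. ] 174.5 [[ 0.7624 -0.1447  0.05  ]] [[ 0.7366 -0.1259  0.171 ]]
white [240.4 116.9] 658.0 [[0.8731 0.1181 0.05  ]] [[0.8381 0.1153 0.171 ]]
```

```bash
python3 - <<'E'
import cv2
im=cv2.imread('pics/top0.png')[125:275,160:400]; cv2.imwrite('pics/top0c.png',cv2.resize(im,None,fx=3.3,fy=3.3,interpolation=cv2.INTER_CUBIC))
E
```

```text
(no output)
```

View pics/top0c.png

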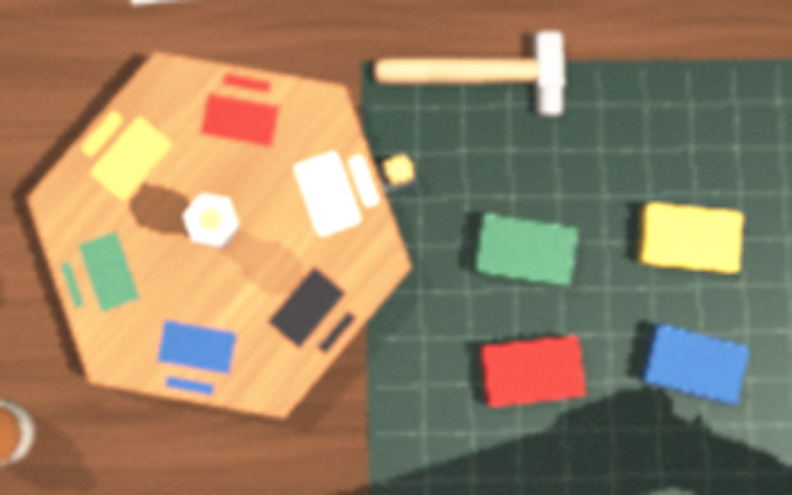

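```bash
python3 - <<'E'
import cv2
im=cv2.imread('pics/top0.png'); h=cv2.cvtColor(im,cv2.COLOR_BGR2HSV)
for n,(u,v) in dict(gbox=(319,201),gbay=(193,207),ybox=(369,197),ybay=(200,172),bbox=(371,235),mat=(345,220),wood=(240,210),blk=(252,217),ptr=(281,176)).items(): print(n,h[v,u],h[v+1,u+2])
E
```

```text
gbox [ 69  89 197] [ 70  90 196]
gbay [ 69  89 198] [ 70  90 196]
ybox [ 30 106 255] [ 30 105 255]
ybay [ 30 109 255] [ 30 109 255]
bbox [106 145 229] [106 145 230]
mat [ 68  41 117] [ 68  43 112]
wood [ 15 134 244] [ 15 131 246]
blk [ 6 16 81] [18 16 80]
ptr [ 29  78 255] [ 28  89 255]
```

```bash
cat >> h.py <<'E'
def masks(im):
    h=cv2.cvtColor(im,cv2.COLOR_RGB2HSV).astype(int); H,S,V=h[...,0],h[...,1],h[...,2]
    return dict(red=((H<5)|(H>174))&(S>140)&(V>110),yellow=(H>25)&(H<34)&(S>95)&(V>140),
      green=(H>60)&(H<80)&(S>68)&(V>100),blue=(H>100)&(H<118)&(S>110)&(V>80))
def boxes(im,c,z=0.03,amin=250):
    for k,ct in blobs(im,amin):
        P=ray(c,ct.reshape(-1,2),z); r=cv2.minAreaRect((P[:,:2]*1000).astype(np.float32)); b=cv2.boxPoints(r)
        e=b[1]-b[0]; f=b[2]-b[1]; l=e if np.hypot(*e)>np.hypot(*f) else f
        print(k,np.round(cv2.minAreaRect(ct)[0]),'ctr',np.round(r[0],1),'size',np.round(sorted(r[1]),1),'long dir',round(float(np.degrees(np.arctan2(l[1],l[0]))%180),1))
def go(x,y,z,jaw):
    "shift (cm) and turn for target TCP xyz (m) and jaw (tool y) heading deg"
    o,p,r=st(); d=(np.array([x,y,z])-p)@r*100
    a=np.degrees(np.arctan2(r[1,1],r[0,1])); t=(jaw-a+180)%360-180
    print('clock %.2f pos %s jaw %.1f -> shift cm %s turn %.3f'%(o['clock'],np.round(p,4),a,np.round(d,2),-np.radians(t)))
E
python3 - <<'E'
from h import *
np.set_printoptions(precision=4,suppress=True)
im=cv2.imread('pics/top0.png')[:,:,::-1]; c=env.get_calibration('top')
boxes(im,c); boxes(im,c,.05,120)
E
```

```text
red [321. 237.] ctr [ 452.2 -153.4] size [ 64.4 103.4] long dir 95.1
yellow [370. 197.] ctr [ 588.2 -328.9] size [ 62.8 100.5] long dir 83.2
yellow [197. 170.] ctr [689.6 273.5] size [70.2 78.9] long dir 139.2
green [319. 200.] ctr [ 578.3 -150.8] size [ 66.4 103.5] long dir 80.3
blue [370. 235.] ctr [ 455.  -326.2] size [ 62.8 104.4] long dir 73.8
red [321. 237.] ctr [ 452.2 -150.2] size [ 63.5 102. ] long dir 95.1
red [232. 161.] ctr [717.3 148.2] size [38.7 70.3] long dir 78.7
yellow [370. 197.] ctr [ 586.4 -323.4] size [62.  99.1] long dir 83.2
yellow [197. 170.] ctr [686.3 271. ] size [69.2 77.8] long dir 139.2
green [192. 207.] ctr [560.9 285.2] size [35.5 67.3] long dir 18.3
green [319. 200.] ctr [ 576.5 -147.7] size [ 65.5 102.1] long dir 80.3
blue [370. 235.] ctr [ 454.9 -320.6] size [ 61.9 103. ] long dir 73.8
blue [219. 230.] ctr [481.9 194.8] size [36.5 68.5] long dir 78.9
```

```bash
python3 -c "
from h import *
go(.4473,-.1002,.3,5.1)"
```

```text
clock 0.15 pos [ 0.2403 -0.6037  0.4039] jaw -68.3 -> shift cm [ 10.44 -39.11 -37.85] turn -1.281
```

Emit:
arm_command --motion '[[[1, -3, -3, -0.1], [2, -6.5, -6, -0.2], [3, -10, -9.5, -0.32], [4, -13.5, -13, -0.44], [5, -17, -16.5, -0.56], [6, -20.5, -20, -0.68], [7, -24, -23.5, -0.8], [8, -27.5, -27, -0.92], [9, -31, -30.5, -1.04], [9.5, -34.5, -33.5, -1.15], [10, -37, -36, -1.22], [10.4, -39.1, -37.8, -1.28]]]' --grip 1

```text
clock: 1.15
position: [0.4279, -0.1488, 0.3087]
eef_rot: [0.522, 0.477, 0.522, -0.477]
wrist_force: [1.1, -0.6, -0.9]
gripper_width: 0.995
```

```bash
python3 -c "
from h import *
go(.4473,-.1002,.176,5.1); snap('wrist','w1.png')"
```

```text
clock 1.15 pos [ 0.4279 -0.1488  0.3087] jaw 5.2 -> shift cm [13.26  2.37 -4.67] turn 0.002
```

View pics/w1.png

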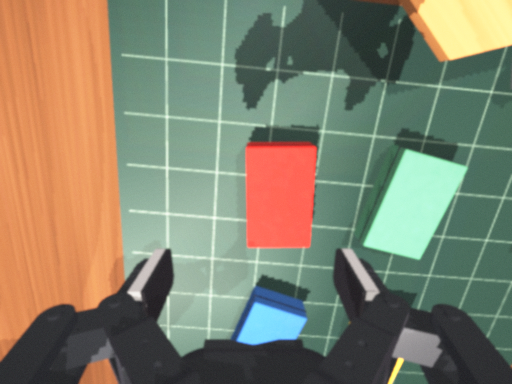

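```bash
python3 -c "
from h import *
c=env.get_calibration('wrist'); im=cv2.imread('pics/w1.png')[:,:,::-1]
boxes(im,c,.03,1500)"
```

```text
red [281. 194.] ctr [ 455.5 -141.1] size [ 62.8 102. ] long dir 95.9
green [486. 302.] ctr [ 696.  -246.6] size [ 51.5 170.7] long dir 112.4
green [459. 253.] ctr [ 641.7 -186.6] size [ 41.2 129.6] long dir 90.2
green [431. 209.] ctr [ 597.  -142.6] size [130.7 131. ] long dir 0.4
green [457. 114.] ctr [596.1 -53.5] size [41.5 42.1] long dir 90.4
green [406. 111.] ctr [551.2 -53.2] size [40.6 41.3] long dir 1.2
blue [271. 321.] ctr [ 466.1 -285.6] size [68.9 79. ] long dir 75.0
```

```bash
python3 -c "
from h import *
go(.4473,-.1002,.22,5.1); im,d,c=snap('wrist','w2.png'); boxes(im,c,.03,1500); go(.4473,-.1002,.22,5.1); im,d,c=snap('top','t2.png'); boxes(im,c)"
```

```text
clock 1.20 pos [ 0.4304 -0.1405  0.3081] jaw 6.0 -> shift cm [ 8.83  2.07 -3.78] turn 0.015
red [277. 204.] ctr [ 452.9 -151.4] size [ 62.5 104.5] long dir 95.8
green [473. 266.] ctr [ 661.5 -204. ] size [ 86.7 140.4] long dir 90.0
green [424. 227.] ctr [ 594.2 -168.7] size [131.2 160.3] long dir 89.6
green [451. 128.] ctr [594.2 -65. ] size [41.2 42.4] long dir 90.3
green [401. 124.] ctr [549.5 -64.4] size [41.1 41.4] long dir 179.9
green [146.  26.] ctr [333.6 -13.2] size [36.5 61.2] long dir 5.7
blue [268. 325.] ctr [ 463.2 -291. ] size [67.9 69.5] long dir 164.2
clock 1.25 pos [ 0.4295 -0.144   0.3084] jaw 5.8 -> shift cm [ 8.85  2.21 -4.15] turn 0.012
yellow [370. 197.] ctr [ 587.8 -328.9] size [ 62.5 100.2] long dir 83.5
yellow [197. 170.] ctr [689.5 273.1] size [69.4 78.4] long dir 139.2
green [319. 200.] ctr [ 578.3 -150.8] size [ 66.3 103.4] long dir 80.1
blue [370. 235.] ctr [ 455.4 -326.3] size [ 62.3 104.5] long dir 73.5
```

Emit:
arm_command --motion '[[[2, 1, -2, 0.01], [4, 2, -4, 0.01], [6, 2.2, -4.2, 0.01], [8, 2.2, -4.2, 0.01], [10, 2.2, -4.2, 0.01], [12, 2.2, -4.2, 0.01], [13.2, 2.2, -4.2, 0.01], [13.2, 2.2, -4.2, 0.01], [13.2, 2.2, -4.2, 0.01]]]'

```text
clock: 2.05
position: [0.4456, -0.1079, 0.1765]
eef_rot: [0.518, 0.48, 0.519, -0.481]
wrist_force: [-0.1, -0.2, 0.1]
gripper_width: 1.002
```

```bash
python3 -c "
from h import *
go(.4473,-.1002,.175,5.1)"
```

```text
clock 2.05 pos [ 0.4456 -0.1079  0.1765] jaw 4.4 -> shift cm [ 0.15  0.23 -0.75] turn -0.013
```

Emit:
arm_command --motion '[[[0, 0.2, -0.7, 0], [0, 0.2, -0.7, 0], [0, 0.2, -0.7, 0]]]'

```text
clock: 2.3
position: [0.448, -0.0994, 0.1779]
eef_rot: [0.52, 0.48, 0.519, -0.48]
wrist_force: [0.5, 0.4, 0.4]
gripper_width: 1.004
```

Emit:
arm_command --motion '[[[0, 0, 0, 0], [0, 0, 0, 0], [0, 0, 0, 0], [0, 0, 0, 0], [0, 0, 0, 0], [0, 0, 0, 0], [0, 0, 0, 0], [0, 0, 0, 0]]]' --grip -1 --force 20

```text
clock: 2.97
position: [0.4476, -0.0998, 0.1775]
eef_rot: [0.519, 0.48, 0.519, -0.48]
wrist_force: [-1.4, 0.3, 6.0]
gripper_width: 0.719
```

```bash
python3 -c "
from h import *
go(.4473,-.1002,.3,5.1); snap('wrist','w3.png')"
```

```text
clock 2.97 pos [ 0.4476 -0.0998  0.1775] jaw 4.5 -> shift cm [-12.25  -0.03   0.04] turn -0.011
```

View pics/w3.png

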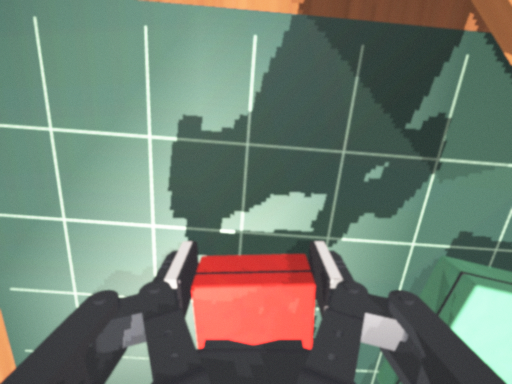

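Emit:
arm_command --motion '[[[-1, 0, 0, 0], [-2.5, 0, 0, 0], [-4.5, 0, 0, 0], [-6.5, 0, 0, 0], [-8.5, 0, 0, 0], [-10.5, 0, 0, 0], [-12, 0, 0, 0], [-12, 0, 0, 0], [-12, 0, 0, 0], [-12, 0, 0, 0]]]'

```text
clock: 3.85
position: [0.4467, -0.0997, 0.2961]
eef_rot: [0.519, 0.48, 0.52, -0.481]
wrist_force: [-0.3, -0.4, -1.8]
gripper_width: 0.722
```

```bash
python3 -c "
from h import *
go(.4473,-.1002,.3,5.1); snap('wrist','w4.png'); snap('scene','s4.png')"
```

```text
clock 3.85 pos [ 0.4467 -0.0997  0.2961] jaw 4.5 -> shift cm [-0.39  0.06  0.05] turn -0.011
```

View pics/w4.png

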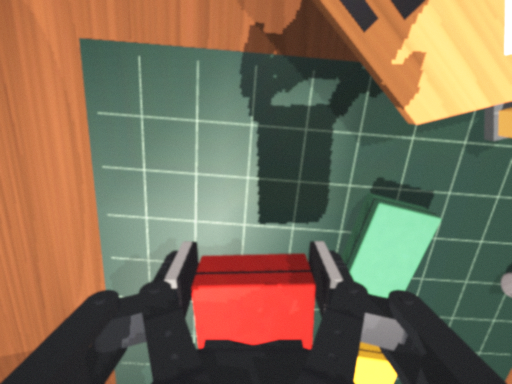

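View pics/s4.png

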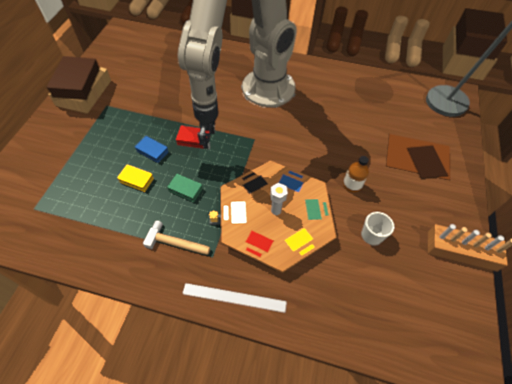

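Emit:
arm_command --motion '[[[2, 0, 0, 0], [4, 0, 0, 0], [6, 0, 0, 0], [6.5, 0, 0, 0], [6.5, 0, 0, 0], [6.5, 0, 0, 0]]]'

```text
clock: 4.45
position: [0.4475, -0.0996, 0.2317]
eef_rot: [0.519, 0.48, 0.519, -0.48]
wrist_force: [0.8, -0.5, -1.1]
gripper_width: 0.718
```

Emit:
arm_command --motion '[[[0, 0, 0, 0], [0, 0, 0, 0]]]' --grip 0.43 --force 20

```text
clock: 4.62
position: [0.448, -0.0998, 0.2329]
eef_rot: [0.52, 0.48, 0.518, -0.48]
wrist_force: [0.0, 0.0, -2.4]
gripper_width: 0.72
```

Emit:
arm_command --motion '[[[0, 0, 0, 0], [0, 0, 0, 0]]]' --grip 0.44

```text
clock: 4.78
position: [0.4477, -0.0998, 0.2326]
eef_rot: [0.52, 0.48, 0.519, -0.48]
wrist_force: [0.4, -0.3, -1.0]
gripper_width: 0.717
```

```bash
python3 -c "
from h import *
go(.4473,-.1002,.3,5.1); snap('wrist','w5.png')"
```

```text
clock 4.78 pos [ 0.4477 -0.0998  0.2326] jaw 4.5 -> shift cm [-6.74 -0.03  0.04] turn -0.011
```

View pics/w5.png

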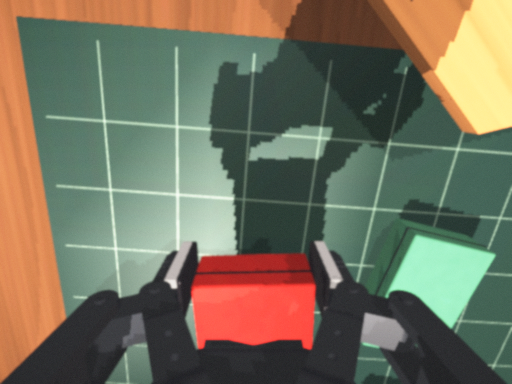

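Still held level. Loosen in small steps.

Emit:
arm_command --motion '[[[0, 0, 0, 0], [0, 0, 0, 0]]]' --grip 0.446

```text
clock: 5.0
position: [0.4474, -0.0997, 0.2321]
eef_rot: [0.519, 0.48, 0.519, -0.48]
wrist_force: [0.1, -1.0, -1.9]
gripper_width: 0.725
```

Emit:
arm_command --motion '[[[0, 0, 0, 0], [0, 0, 0, 0]]]' --grip 0.45

```text
clock: 5.17
position: [0.4475, -0.0997, 0.232]
eef_rot: [0.519, 0.48, 0.519, -0.48]
wrist_force: [0.5, 0.6, -0.1]
gripper_width: 0.726
```

```bash
python3 -c "
from h import *
go(.4473,-.1002,.3,5.1); snap('wrist','w6.png')"
```

```text
clock 5.17 pos [ 0.4475 -0.0997  0.232 ] jaw 4.5 -> shift cm [-6.8  -0.02  0.05] turn -0.011
```

View pics/w6.png

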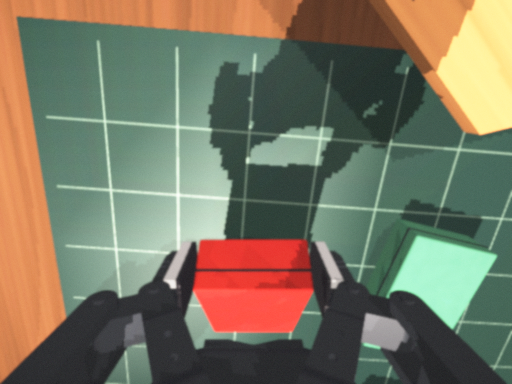

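```bash
cat >> h.py <<'E'
def pts(im,d,c,col):
    m=masks(im)[col]&(d>0); v,u=np.nonzero(m)
    p=cv2.undistortPoints(np.c_[u,v].astype(float).reshape(-1,1,2),np.array(c['mtx']),np.array(c['dist_coeffs'])).reshape(-1,2)
    z=d[v,u]; T=np.array(c['cam_to_world']); return (np.c_[p,np.ones(len(p))]*z[:,None])@T[:3,:3].T+T[:3,3], np.c_[u,v]
def prof(col,f):
    im,d,c=snap('wrist',f); P,uv=pts(im,d,c,col)
    for v in range(uv[:,1].min(),uv[:,1].max(),8):
        s=uv[:,1]==v
        if s.any(): print(v,np.round(np.median(P[s],0),3),s.sum())
E
python3 -c "
from h import *
prof('red','w7.png')"
```

```text
239 [ 0.453 -0.093  0.057] 78
247 [ 0.447 -0.096  0.061] 108
255 [ 0.447 -0.099  0.065] 112
263 [ 0.447 -0.102  0.069] 114
271 [ 0.447 -0.104  0.073] 112
279 [ 0.447 -0.107  0.076] 118
287 [ 0.447 -0.109  0.08 ] 120
295 [ 0.448 -0.116  0.077] 113
303 [ 0.449 -0.128  0.069] 105
311 [ 0.45  -0.142  0.059] 97
319 [ 0.451 -0.159  0.048] 89
327 [ 0.453 -0.179  0.034] 81
```

Emit:
arm_command --motion '[[[0, 0, 0, 0], [0, 0, 0, 0], [-1, 0, 0, 0], [-2, 0, 0, 0], [-3, 0, 0, 0], [-4, 0, 0, 0], [-4.5, 0, 0, 0], [-4.5, 0, 0, 0], [-4.5, 0, 0, 0]]]' --grip 0.43

```text
clock: 6.02
position: [0.4474, -0.0998, 0.2774]
eef_rot: [0.52, 0.48, 0.519, -0.48]
wrist_force: [0.3, 0.6, -1.5]
gripper_width: 0.718
```

Emit:
arm_command --motion '[[[0, 0, 0, 0], [0, 0, 0, 0], [0, 0, 0, 0]]]' --grip 0.448

```text
clock: 6.27
position: [0.4471, -0.0997, 0.2764]
eef_rot: [0.519, 0.48, 0.519, -0.48]
wrist_force: [-0.2, -0.0, -1.4]
gripper_width: 0.724
```

```bash
python3 -c "
from h import *
prof('red','w8.png')"
```

```text
197 [ 0.421 -0.101  0.015] 1
205 [ 0.446 -0.095  0.043] 77
213 [ 0.446 -0.092  0.066] 85
221 [ 0.446 -0.09   0.084] 95
229 [ 0.445 -0.088  0.099] 103
237 [ 0.445 -0.087  0.111] 113
245 [ 0.446 -0.092  0.112] 115
253 [ 0.446 -0.096  0.112] 115
261 [ 0.446 -0.101  0.113] 115
269 [ 0.463 -0.104  0.114] 51
277 [ 0.447 -0.11   0.114] 114
285 [ 0.447 -0.115  0.115] 110
```

Emit:
arm_command --motion '[[[0, 0, 0, 0], [0, 0, 0, 0], [0.5, 0, 0, 0], [1.0, 0, 0, 0], [1.4, 0, 0, 0], [1.4, 0, 0, 0], [1.4, 0, 0, 0]]]' --grip -1

```text
clock: 6.9
position: [0.448, -0.0994, 0.2642]
eef_rot: [0.519, 0.48, 0.519, -0.48]
wrist_force: [-4.0, 2.2, 14.1]
gripper_width: 0.711
```

```bash
python3 -c "
from h import *
go(.4473,-.1,.3,5.1);prof('red','w9.png'); snap('scene','s9.png')"
```

```text
clock 6.90 pos [ 0.448  -0.0994  0.2642] jaw 4.5 -> shift cm [-3.58 -0.08  0.06] turn -0.011
180 [ 0.452 -0.082  0.004] 55
188 [ 0.446 -0.084  0.024] 76
196 [ 0.446 -0.084  0.041] 83
204 [ 0.446 -0.085  0.056] 88
212 [ 0.446 -0.085  0.069] 95
220 [ 0.446 -0.086  0.081] 101
228 [ 0.446 -0.086  0.091] 106
236 [ 0.446 -0.086  0.1  ] 113
244 [ 0.447 -0.09   0.101] 117
252 [ 0.447 -0.095  0.101] 115
260 [ 0.448 -0.1    0.101] 114
268 [ 0.464 -0.104  0.101] 33
276 [ 0.448 -0.111  0.1  ] 112
```

View pics/s9.png

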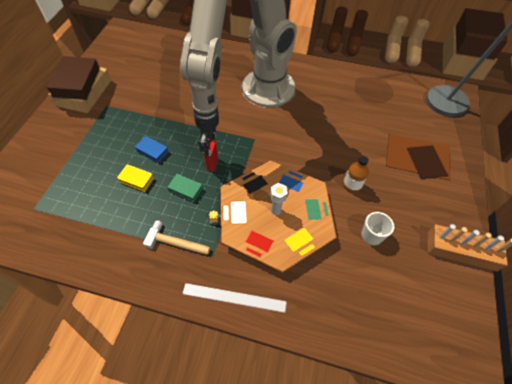

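Emit:
arm_command --motion '[[[-0.3, 0, 0, 0], [-0.3, 0, 0, 0], [-0.3, 0, 0, 0], [-0.3, 0, 0, 0], [-1, 0, 0, 0], [-3, 0, 0, 0], [-6, 0, 0, 0], [-9, 0, 0, 0], [-12, 0, 0, 0], [-14, 0, 0, 0]]]' --grip 1

```text
clock: 7.83
position: [0.4478, -0.0995, 0.406]
eef_rot: [0.52, 0.481, 0.518, -0.479]
wrist_force: [0.1, -0.4, -0.5]
gripper_width: 0.998
```

```bash
python3 -c "
from h import *
go(.58,.09,.42,18.9)"
```

```text
clock 7.83 pos [ 0.4478 -0.0995  0.406 ] jaw 4.5 -> shift cm [ -1.37  14.67 -17.86] turn -0.252
```

Emit:
arm_command --motion '[[[-0.3, 2, -2.5, -0.04], [-0.6, 4.5, -5.5, -0.08], [-0.9, 7, -8.5, -0.13], [-1.2, 10, -12, -0.18], [-1.4, 13, -15.5, -0.22], [-1.4, 14.7, -17.9, -0.25], [-1.4, 14.7, -17.9, -0.25], [-1.4, 14.7, -17.9, -0.25], [-1.4, 14.7, -17.9, -0.25]]]'

```text
clock: 8.58
position: [0.5798, 0.0896, 0.4165]
eef_rot: [0.575, 0.411, 0.575, -0.412]
wrist_force: [-0.5, -0.1, 0.0]
gripper_width: 0.998
```

```bash
python3 -c "
from h import *
go(.58,.09,.42,18.9); im,d,c=snap('wrist','w10.png'); print(proj(c,[[.5996,.1715,.171],[.6385,.058,.05]]))
im,d,c=snap('top','t10.png')"
```

```text
clock 8.58 pos [0.5798 0.0896 0.4165] jaw 18.8 -> shift cm [-0.35  0.03 -0.03] turn -0.002
[[315.9300679  114.51059334]
 [289.75554282 206.81404957]]
```

View pics/w10.png

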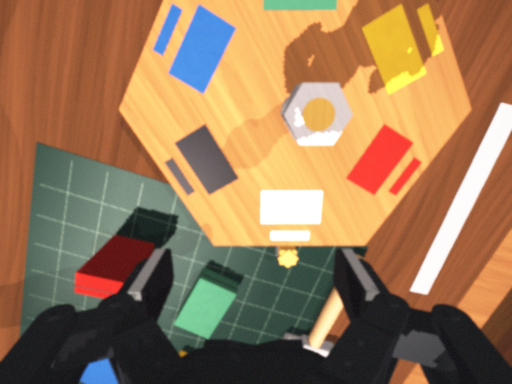

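```bash
python3 -c "
from h import *
go(.5996,.1715,.304,48.9)"
```

```text
clock 8.68 pos [0.5796 0.0884 0.4167] jaw 18.6 -> shift cm [11.26  4.56 -7.25] turn -0.528
```

Emit:
arm_command --motion '[[[0, 1.5, -2.4, -0.12], [0, 3, -4.8, -0.24], [0, 4.5, -7.2, -0.36], [0, 4.6, -7.2, -0.48], [0, 4.6, -7.2, -0.53], [0, 4.6, -7.2, -0.53], [0, 4.6, -7.2, -0.53]]]'

```text
clock: 9.27
position: [0.6003, 0.1715, 0.4169]
eef_rot: [0.662, 0.248, 0.662, -0.248]
wrist_force: [-0.0, -0.2, -1.2]
gripper_width: 1.001
```

```bash
python3 -c "
from h import *
go(.5996,.1715,.304,48.9);im,d,c=snap('wrist','w11.png')"
```

```text
clock 9.27 pos [0.6003 0.1715 0.4169] jaw 48.9 -> shift cm [11.29 -0.04 -0.06] turn 0.001
```

View pics/w11.png

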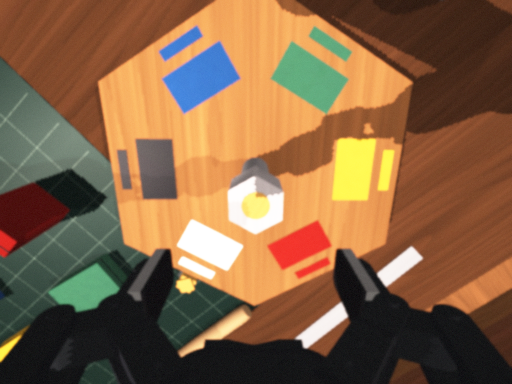

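Emit:
arm_command --motion '[[[2, 0, 0, 0], [4, 0, 0, 0], [6, 0, 0, 0], [8, 0, 0, 0], [10, 0, 0, 0], [11.3, 0, 0, 0], [11.3, 0, 0, 0], [11.3, 0, 0, 0]]]'

```text
clock: 9.98
position: [0.6003, 0.1726, 0.3037]
eef_rot: [0.662, 0.247, 0.663, -0.247]
wrist_force: [0.8, 0.3, -0.2]
gripper_width: 1.001
```

Emit:
arm_command --motion '[[[0, 0, 0, 0], [0, 0, 0, 0], [0, 0, 0, 0], [0, 0, 0, 0], [0, 0, 0, 0], [0, 0, 0, 0], [0, 0, 0, 0], [0, 0, 0, 0]]]' --grip -1 --force 50

```text
clock: 10.65
position: [0.6006, 0.1733, 0.3052]
eef_rot: [0.663, 0.247, 0.662, -0.247]
wrist_force: [-1.6, -0.9, 6.5]
gripper_width: 0.509
```

Emit:
arm_command --motion '[[[0, 0, 0, 0.08], [0, 0, 0, 0.18], [0, 0, 0, 0.28], [0, 0, 0, 0.39], [0, 0, 0, 0.5], [0, 0, 0, 0.61], [0, 0, 0, 0.72], [0, 0, 0, 0.83], [0, 0, 0, 0.94], [0, 0, 0, 1.047], [0, 0, 0, 1.047], [0, 0, 0, 1.047]]]'

```text
clock: 11.65
position: [0.6014, 0.1734, 0.3052]
eef_rot: [0.452, 0.546, 0.451, -0.543]
wrist_force: [4.2, 0.4, 4.9]
gripper_width: 0.506
```

Emit:
arm_command --motion '[[[0, 0, 0, 0], [0, 0, 0, 0], [0, 0, 0, 0], [0, 0, 0, 0], [-3, 0, 0, 0], [-6, 0, 0, 0], [-9, 0, 0, 0], [-11, 0, 0, 0], [-11, 0, 0, 0]]]' --grip 1

```text
clock: 12.4
position: [0.6012, 0.1741, 0.4191]
eef_rot: [0.452, 0.548, 0.45, -0.542]
wrist_force: [-0.0, 0.4, 0.6]
gripper_width: 0.999
```

```bash
python3 -c "
from h import *
go(.447,-.101,.275,4.5);im,d,c=snap('top','t12.png'); boxes(im,c); boxes(im,c,.05,120)"
```

```text
clock 12.40 pos [0.6012 0.1741 0.4191] jaw -10.8 -> shift cm [ 14.2  -10.11  29.97] turn -0.267
yellow [370. 197.] ctr [ 587.7 -330.2] size [ 62.5 102.8] long dir 83.5
green [319. 200.] ctr [ 578.2 -151.1] size [ 66.5 103.9] long dir 79.8
blue [370. 235.] ctr [ 455.5 -326.1] size [ 62.8 104.3] long dir 74.4
red [307. 239.] ctr [ 445.5 -103.7] size [33.7 63.1] long dir 3.6
red [259. 183.] ctr [639.5  58. ] size [39. 71.] long dir 19.0
yellow [370. 197.] ctr [ 585.8 -324.6] size [ 61.7 101.4] long dir 83.5
yellow [234. 161.] ctr [716.5 142.3] size [44.8 62.6] long dir 79.5
green [319. 200.] ctr [ 576.4 -147.9] size [ 65.6 102.5] long dir 79.8
blue [370. 235.] ctr [ 455.4 -320.5] size [ 62.  102.9] long dir 74.4
blue [193. 207.] ctr [559.8 284.9] size [35.5 67.5] long dir 18.2
```

View pics/t12.png

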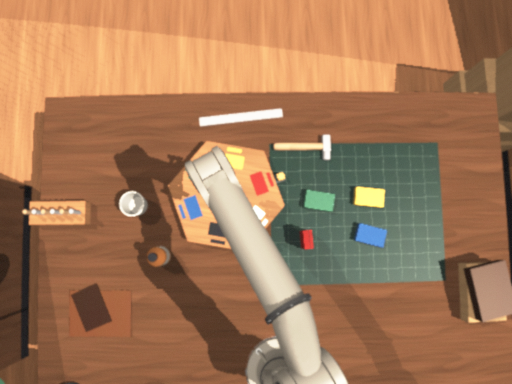

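Emit:
arm_command --motion '[[[0, -1, 3, -0.03], [0, -2.3, 6.5, -0.06], [0, -3.6, 10, -0.1], [0, -4.9, 14, -0.13], [0, -6.2, 18, -0.17], [0, -7.5, 22, -0.2], [0, -8.8, 26, -0.24], [0, -9.8, 28.5, -0.27], [0, -10.1, 30, -0.27], [0, -10.1, 30, -0.27], [0, -10.1, 30, -0.27]]]'

```text
clock: 13.37
position: [0.4441, -0.1029, 0.4127]
eef_rot: [0.519, 0.48, 0.52, -0.48]
wrist_force: [0.2, 1.1, -0.3]
gripper_width: 0.999
```

```bash
python3 -c "
from h import *
go(.447,-.101,.235,4.5);im,d,c=snap('wrist','w13.png');boxes(im,c,.1,900)"
```

```text
clock 13.37 pos [ 0.4441 -0.1029  0.4127] jaw 4.5 -> shift cm [17.77  0.34 -0.15] turn 0.001
red [257. 169.] ctr [445.8 -89.8] size [45.3 62.3] long dir 4.6
red [454.  35.] ctr [609.8  46.8] size [35.5 62.7] long dir 19.2
yellow [333. 317.] ctr [ 555.9 -266.9] size [43.8 81.2] long dir 83.4
green [355. 209.] ctr [ 552.5 -125.7] size [56.6 83.7] long dir 78.8
blue [252. 305.] ctr [ 452.9 -260. ] size [53.4 95.8] long dir 74.4
```

Emit:
arm_command --motion '[[[3, 0.3, 0, 0], [6, 0.3, 0, 0], [9, 0.3, 0, 0], [12, 0.3, 0, 0], [14, 0.3, 0, 0], [16, 0.3, 0, 0], [17.5, 0.3, 0, 0], [17.7, 0.3, 0, 0], [17.7, 0.3, 0, 0]]]'

```text
clock: 14.17
position: [0.4479, -0.1007, 0.2359]
eef_rot: [0.52, 0.478, 0.522, -0.479]
wrist_force: [0.2, -1.4, 0.4]
gripper_width: 1.001
```

Emit:
arm_command --motion '[[[0, 0, 0, 0], [0, 0, 0, 0], [0, 0, 0, 0], [0, 0, 0, 0], [0, 0, 0, 0], [0, 0, 0, 0], [0, 0, 0, 0]]]' --grip -1 --force 40

```text
clock: 14.75
position: [0.4485, -0.1022, 0.238]
eef_rot: [0.521, 0.48, 0.519, -0.479]
wrist_force: [-1.4, 0.8, 7.1]
gripper_width: 0.722
```

Emit:
arm_command --motion '[[[-2, 0, 0, 0], [-4, 0, 0, 0], [-6, 0, 0, 0], [-8, 0, 0, 0], [-10, 0, 0, 0], [-12, 0, 0, 0], [-12, 0, 0, 0]]]'

```text
clock: 15.33
position: [0.449, -0.1025, 0.3605]
eef_rot: [0.522, 0.481, 0.517, -0.478]
wrist_force: [1.0, -0.6, -0.2]
gripper_width: 0.719
```

```bash
python3 -c "
from h import *
go(.639,.058,.36,18.9);prof('red','w14.png')"
```

```text
clock 15.33 pos [ 0.449  -0.1025  0.3605] jaw 4.6 -> shift cm [  0.15  20.23 -14.47] turn -0.249
0 [0.638 0.075 0.05 ] 48
8 [0.63  0.069 0.051] 72
16 [0.631 0.063 0.05 ] 70
24 [0.634 0.057 0.051] 71
32 [0.636 0.051 0.05 ] 69
40 [0.639 0.045 0.05 ] 70
48 [0.628 0.037 0.05 ] 42
56 [0.617 0.03  0.05 ] 12
64 [0.666 0.027 0.05 ] 25
72 [0.649 0.019 0.05 ] 39
80 [0.637 0.011 0.05 ] 10
192 [ 0.448 -0.084  0.14 ] 84
200 [ 0.448 -0.084  0.157] 91
208 [ 0.448 -0.084  0.171] 98
216 [ 0.448 -0.084  0.183] 104
224 [ 0.448 -0.084  0.194] 113
232 [ 0.448 -0.084  0.203] 121
240 [ 0.448 -0.084  0.211] 128
248 [ 0.448 -0.084  0.219] 135
256 [ 0.448 -0.086  0.223] 139
264 [ 0.448 -0.089  0.223] 139
272 [ 0.449 -0.094  0.223] 137
280 [ 0.449 -0.098  0.223] 136
288 [ 0.449 -0.102  0.223] 133
296 [ 0.45  -0.106  0.223] 133
304 [ 0.45  -0.111  0.223] 133
```

Emit:
arm_command --motion '[[[0, 2.5, -1.8, -0.03], [0, 5.5, -4, -0.07], [0, 9, -6.5, -0.11], [0, 12.5, -9, -0.16], [0, 16, -11.5, -0.2], [0, 19, -13.3, -0.24], [0, 20.2, -14.2, -0.25], [0, 20.2, -14.2, -0.25], [0, 20.2, -14.2, -0.25], [0, 20.2, -14.2, -0.25]]]'

```text
clock: 16.22
position: [0.6367, 0.0545, 0.3551]
eef_rot: [0.575, 0.41, 0.576, -0.412]
wrist_force: [-0.0, 0.1, -1.9]
gripper_width: 0.717
```

```bash
python3 -c "
from h import *
go(.640,.055,.288,18.9)"
```

```text
clock 16.22 pos [0.6367 0.0545 0.3551] jaw 18.9 -> shift cm [6.71 0.35 0.06] turn 0.000
```

Emit:
arm_command --motion '[[[1.5, 0.3, 0, 0], [3, 0.3, 0, 0], [4.5, 0.3, 0, 0], [5.5, 0.3, 0, 0], [6.2, 0.3, 0, 0], [6.6, 0.3, 0, 0], [6.8, 0.3, 0, 0], [6.8, 0.3, 0, 0], [6.8, 0.3, 0, 0]]]'

```text
clock: 16.97
position: [0.6407, 0.0566, 0.2895]
eef_rot: [0.576, 0.411, 0.575, -0.411]
wrist_force: [-0.3, 0.2, -1.2]
gripper_width: 0.719
```

```bash
python3 -c "
from h import *
go(.640,.055,.288,18.9);prof('red','w15.png')"
```

```text
clock 16.97 pos [0.6407 0.0566 0.2895] jaw 19.0 -> shift cm [ 0.15 -0.12  0.13] turn 0.001
179 [0.657 0.087 0.051] 8
187 [0.604 0.062 0.051] 12
195 [0.604 0.055 0.051] 3
259 [0.612 0.064 0.151] 9
267 [0.615 0.061 0.152] 30
275 [0.651 0.068 0.152] 62
283 [0.65  0.063 0.152] 83
291 [0.652 0.059 0.151] 80
299 [0.643 0.052 0.152] 125
307 [0.643 0.047 0.151] 127
```

Emit:
arm_command --motion '[[[0.1, 0, 0, 0], [0.2, 0, 0, 0], [0.2, 0, 0, 0]]]'

```text
clock: 17.27
position: [0.641, 0.0569, 0.2881]
eef_rot: [0.576, 0.411, 0.575, -0.41]
wrist_force: [0.1, -0.7, 3.7]
gripper_width: 0.72
```

Emit:
arm_command --motion '[[[0, 0, 0, 0], [0, 0, 0, 0], [0, 0, 0, 0], [0, 0, 0, 0], [-1, 0, 0, 0], [-3, 0, 0, 0], [-6, 0, 0, 0], [-9, 0, 0, 0], [-12, 0, 0, 0], [-13, 0, 0, 0]]]' --grip 1

```text
clock: 18.1
position: [0.6413, 0.0572, 0.4229]
eef_rot: [0.578, 0.413, 0.573, -0.409]
wrist_force: [0.7, 0.3, 1.0]
gripper_width: 1.004
```

```bash
python3 -c "
from h import *
go(.6012,.1735,.304,48.9);im,d,c=snap('wrist','w16.png')
im,d,c=snap('top','t16.png'); boxes(im,c)
im,d,c=snap('scene','s16.png')"
```

```text
clock 18.10 pos [0.6413 0.0572 0.4229] jaw 19.0 -> shift cm [ 11.87  -0.12 -12.32] turn -0.522
yellow [370. 197.] ctr [ 588. -329.] size [ 62.5 100.2] long dir 83.2
green [319. 200.] ctr [ 578.4 -151.2] size [ 66.  103.5] long dir 79.6
blue [370. 235.] ctr [ 455.1 -326.2] size [ 62.5 104.3] long dir 73.8
```

View pics/w16.png

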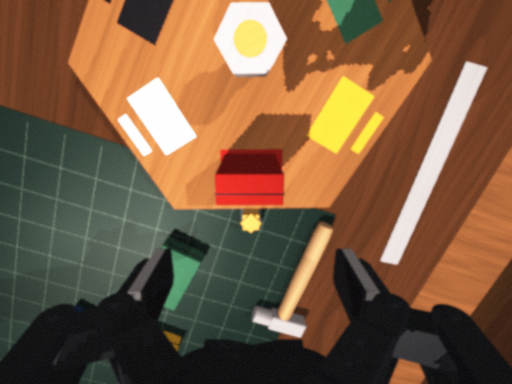

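View pics/s16.png

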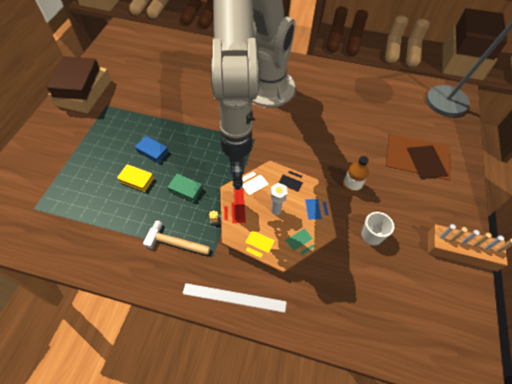

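Emit:
arm_command --motion '[[[0, 0, -2.5, -0.12], [0, 0, -5.5, -0.24], [0, -0.1, -8.5, -0.36], [0, -0.1, -11.5, -0.48], [0, -0.1, -12.3, -0.52], [0, -0.1, -12.3, -0.52], [3, -0.1, -12.3, -0.52], [6, -0.1, -12.3, -0.52], [9, -0.1, -12.3, -0.52], [11.8, -0.1, -12.3, -0.52], [11.8, -0.1, -12.3, -0.52], [11.8, -0.1, -12.3, -0.52]]]'

```text
clock: 19.25
position: [0.5995, 0.1703, 0.2966]
eef_rot: [0.66, 0.249, 0.663, -0.251]
wrist_force: [0.7, 1.0, 1.5]
gripper_width: 0.999
```

```bash
python3 -c "
from h import *
go(.6008,.1728,.304,48.9)"
```

```text
clock 19.25 pos [0.5995 0.1703 0.2966] jaw 48.6 -> shift cm [-0.74  0.27 -0.07] turn -0.006
```

Emit:
arm_command --motion '[[[-0.7, 0.2, 0, 0], [-0.7, 0.2, 0, 0], [-0.7, 0.2, 0, 0], [-0.7, 0.2, 0, 0], [-0.7, 0.2, 0, 0], [-0.7, 0.2, 0, 0], [-0.7, 0.2, 0, 0], [-0.7, 0.2, 0, 0]]]' --grip -1 --force 50

```text
clock: 19.92
position: [0.6009, 0.1735, 0.3082]
eef_rot: [0.662, 0.249, 0.661, -0.25]
wrist_force: [-2.5, -2.5, 7.3]
gripper_width: 0.507
```

Emit:
arm_command --motion '[[[0, 0, 0, 0.06], [0, 0, 0, 0.14], [0, 0, 0, 0.24], [0, 0, 0, 0.35], [0, 0, 0, 0.46], [0, 0, 0, 0.57], [0, 0, 0, 0.68], [0, 0, 0, 0.79], [0, 0, 0, 0.9], [0, 0, 0, 0.98], [0, 0, 0, 1.03], [0, 0, 0, 1.05]]]'

```text
clock: 20.92
position: [0.6015, 0.1735, 0.3082]
eef_rot: [0.448, 0.548, 0.446, -0.548]
wrist_force: [1.6, -2.0, 5.6]
gripper_width: 0.51
```

Emit:
arm_command --motion '[[[0, 0, 0, 0], [0, 0, 0, 0], [0, 0, 0, 0], [0, 0, 0, 0], [0, 0, 0, 0], [-3, 0, 0, 0], [-6, 0, 0, 0], [-9, 0, 0, 0], [-11, 0, 0, 0], [-11, 0, 0, 0]]]' --grip 1

```text
clock: 21.75
position: [0.6019, 0.175, 0.4214]
eef_rot: [0.449, 0.55, 0.447, -0.544]
wrist_force: [1.1, 0.3, 0.1]
gripper_width: 0.999
```

```bash
python3 -c "
from h import *
im,d,c=snap('wrist','w17.png');im,d,c=snap('top','t17.png'); boxes(im,c); boxes(im,c,.05,120)"
```

```text
yellow [370. 197.] ctr [ 588.  -328.9] size [ 62.9 100.1] long dir 83.5
yellow [259. 183.] ctr [640.6  57.5] size [45.6 77.7] long dir 18.6
green [319. 200.] ctr [ 578.3 -151.1] size [ 66.3 104. ] long dir 80.1
blue [370. 235.] ctr [ 455.1 -326.2] size [ 62.5 104.4] long dir 73.8
yellow [370. 197.] ctr [ 586.1 -323.3] size [62.  98.8] long dir 83.5
yellow [259. 183.] ctr [638.   57.9] size [45.  76.7] long dir 18.6
green [319. 200.] ctr [ 576.5 -148. ] size [ 65.4 102.6] long dir 80.1
blue [370. 235.] ctr [ 455.1 -320.7] size [ 61.6 103. ] long dir 73.8
```

View pics/w17.png

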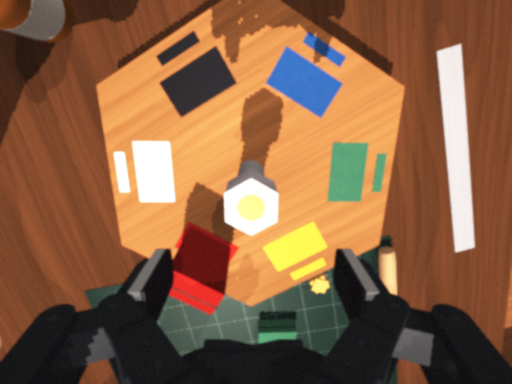

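```bash
python3 -c "
from h import *
go(.594,-.276,.42,-6.6)"
```

```text
clock 21.85 pos [0.6008 0.1742 0.4165] jaw -11.4 -> shift cm [-0.36  8.22 44.27] turn -0.084
```

Emit:
arm_command --motion '[[[0, 0.5, 3, -0.01], [0, 1.3, 7, -0.02], [0, 2.1, 11.1, -0.03], [0, 2.9, 15.2, -0.04], [0, 3.7, 19.3, -0.05], [0, 4.5, 23.4, -0.06], [0, 5.2, 27.5, -0.07], [0, 6, 31.6, -0.08], [0, 6.8, 35.7, -0.084], [0, 7.5, 39.5, -0.084], [0, 8, 42.5, -0.084], [0, 8.2, 44.3, -0.084]]]'

```text
clock: 22.85
position: [0.5919, -0.2816, 0.4132]
eef_rot: [-0.468, -0.528, -0.47, 0.531]
wrist_force: [0.3, 0.1, -0.6]
gripper_width: 1.003
```

Emit:
arm_command --motion '[[[3, 0, 0, 0], [6, 0, 0, 0], [9, 0, 0, 0], [11, 0, 0, 0], [11, 0, 0, 0], [11, 0, 0, 0]]]'

```text
clock: 23.35
position: [0.5928, -0.2761, 0.3034]
eef_rot: [-0.469, -0.527, -0.472, 0.529]
wrist_force: [-0.2, -0.8, 0.4]
gripper_width: 0.997
```

```bash
python3 -c "
from h import *
go(.594,-.276,.177,-6.6);im,d,c=snap('wrist','w18.png');boxes(im,c,.03,900)"
```

```text
clock 23.35 pos [ 0.5928 -0.2761  0.3034] jaw -6.6 -> shift cm [12.64  0.18 -0.  ] turn 0.000
yellow [258. 243.] ctr [ 589.6 -328.7] size [61.3 98.2] long dir 83.3
green [220.  55.] ctr [ 576.7 -160.3] size [60.  82.5] long dir 78.8
blue [126. 251.] ctr [ 456.8 -326.8] size [ 63.6 103.9] long dir 74.1
```

View pics/w18.png

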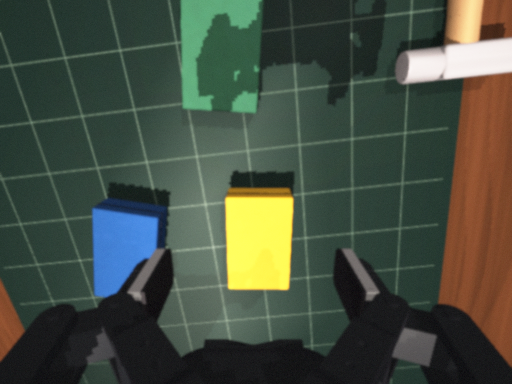

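Emit:
arm_command --motion '[[[3, 0.1, 0, 0], [6, 0.1, 0, 0], [8.5, 0.1, 0, 0], [10.5, 0.1, 0, 0], [12, 0.1, 0, 0], [12.6, 0.1, 0, 0], [12.6, 0.1, 0, 0], [12.6, 0.1, 0, 0]]]'

```text
clock: 24.07
position: [0.5955, -0.2768, 0.1815]
eef_rot: [0.471, 0.528, 0.47, -0.528]
wrist_force: [-0.0, 0.1, 0.1]
gripper_width: 1.003
```

Emit:
arm_command --motion '[[[0, 0, 0, 0], [0, 0, 0, 0], [0, 0, 0, 0], [0, 0, 0, 0], [0, 0, 0, 0], [0, 0, 0, 0], [0, 0, 0, 0], [0, 0, 0, 0]]]' --grip -1 --force 20

```text
clock: 24.73
position: [0.5955, -0.2768, 0.1819]
eef_rot: [0.471, 0.528, 0.469, -0.527]
wrist_force: [-0.3, 0.8, 5.1]
gripper_width: 0.717
```

Emit:
arm_command --motion '[[[-1, 0, 0, 0], [-2.5, 0, 0, 0], [-4.5, 0, 0, 0], [-6.5, 0, 0, 0], [-8.5, 0, 0, 0], [-10, 0, 0, 0], [-10, 0, 0, 0], [-10, 0, 0, 0]]]'

```text
clock: 25.4
position: [0.5947, -0.2765, 0.2807]
eef_rot: [0.471, 0.528, 0.47, -0.528]
wrist_force: [-0.6, 0.1, -2.3]
gripper_width: 0.718
```

```bash
python3 -c "
from h import *
go(.594,-.276,.177,-6.6);prof('yellow','w19.png')"
```

```text
clock 25.40 pos [ 0.5947 -0.2765  0.2807] jaw -6.6 -> shift cm [10.37 -0.09 -0.05] turn 0.000
276 [ 0.606 -0.28   0.129] 50
284 [ 0.594 -0.284  0.129] 116
292 [ 0.592 -0.289  0.129] 117
300 [ 0.592 -0.294  0.129] 116
308 [ 0.592 -0.299  0.129] 112
316 [ 0.591 -0.304  0.129] 111
324 [ 0.591 -0.309  0.129] 111
332 [ 0.59  -0.315  0.129] 109
340 [ 0.589 -0.32   0.129] 41
```

Emit:
arm_command --motion '[[[0, 0, 0, 0], [0, 0, 0, 0]]]' --grip 0.44

```text
clock: 25.62
position: [0.5941, -0.2762, 0.2782]
eef_rot: [-0.47, -0.527, -0.471, 0.528]
wrist_force: [-0.0, 0.6, -1.7]
gripper_width: 0.718
```

Emit:
arm_command --motion '[[[0, 0, 0, 0], [0, 0, 0, 0], [0, 0, 0, 0]]]' --grip 0.448

```text
clock: 25.87
position: [0.5946, -0.2764, 0.2794]
eef_rot: [-0.47, -0.528, -0.471, 0.528]
wrist_force: [0.5, -0.7, -2.0]
gripper_width: 0.722
```

```bash
python3 -c "
from h import *
prof('yellow','w20.png')"
```

```text
276 [ 0.61  -0.281  0.127] 28
284 [ 0.593 -0.284  0.128] 117
292 [ 0.592 -0.288  0.128] 117
300 [ 0.592 -0.293  0.128] 116
308 [ 0.591 -0.298  0.127] 114
316 [ 0.591 -0.304  0.127] 112
324 [ 0.59  -0.309  0.127] 111
332 [ 0.589 -0.315  0.127] 109
340 [ 0.588 -0.32   0.127] 42
```

Emit:
arm_command --motion '[[[0, 0, 0, 0], [0, 0, 0, 0], [0, 0, 0, 0]]]' --grip 0.45

```text
clock: 26.17
position: [0.5948, -0.2766, 0.2802]
eef_rot: [0.471, 0.528, 0.47, -0.528]
wrist_force: [-0.1, -0.6, -0.0]
gripper_width: 0.726
```

```bash
python3 -c "
from h import *
prof('yellow','w21.png')"
```

```text
166 [ 0.599 -0.23   0.099] 108
174 [ 0.599 -0.234  0.1  ] 110
182 [ 0.599 -0.238  0.101] 110
190 [ 0.599 -0.243  0.101] 109
198 [ 0.609 -0.248  0.102] 67
206 [ 0.597 -0.252  0.102] 108
214 [ 0.597 -0.256  0.103] 109
```

View pics/w21.png

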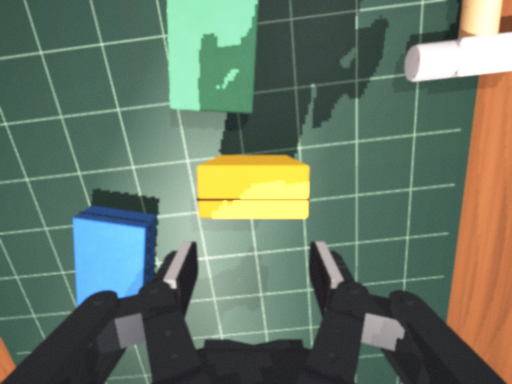

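Emit:
arm_command --motion '[[[0, 0, 0, 0], [0, 0, 0, 0], [0, 0, 0, 0], [0, 0, 0, 0]]]' --grip 0.6

```text
clock: 26.55
position: [0.5947, -0.2764, 0.28]
eef_rot: [0.471, 0.528, 0.47, -0.528]
wrist_force: [-0.5, 0.0, 0.6]
gripper_width: 0.803
```

```bash
python3 -c "
from h import *
prof('yellow','w22.png')"
```

```text
24 [ 0.641 -0.158  0.063] 39
32 [ 0.64  -0.162  0.063] 44
40 [ 0.639 -0.166  0.063] 42
48 [ 0.639 -0.17   0.063] 43
56 [ 0.638 -0.174  0.063] 41
64 [ 0.638 -0.179  0.063] 42
72 [ 0.637 -0.183  0.063] 41
80 [ 0.637 -0.188  0.063] 41
88 [ 0.636 -0.192  0.063] 39
96 [ 0.635 -0.197  0.063] 41
104 [ 0.635 -0.202  0.063] 40
112 [ 0.635 -0.207  0.063] 40
120 [ 0.633 -0.211  0.063] 39
128 [ 0.634 -0.217  0.063] 39
136 [ 0.633 -0.222  0.063] 44
144 [ 0.633 -0.227  0.063] 45
152 [ 0.632 -0.232  0.063] 45
160 [ 0.631 -0.238  0.063] 44
168 [ 0.631 -0.243  0.063] 43
176 [ 0.63  -0.249  0.063] 43
184 [ 0.629 -0.254  0.063] 41
```

View pics/w22.png

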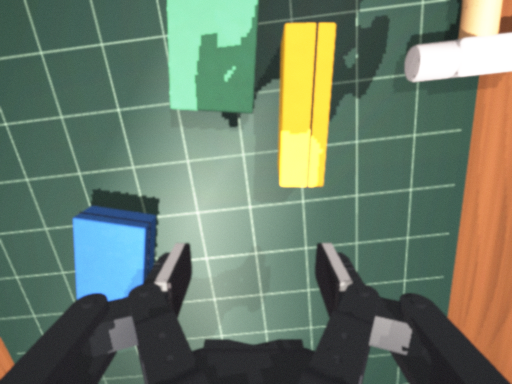

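```bash
python3 -c "
from h import *
im,d,c=snap('wrist','w23.png');boxes(im,c,.063,900)
im,d,c=snap('top','t23.png');boxes(im,c,.062,100)"
```

```text
yellow [327. 105.] ctr [ 649.1 -208.3] size [ 37.4 100.4] long dir 82.0
green [ 46. 294.] ctr [ 423.1 -323. ] size [33.8 33.9] long dir 89.7
green [382. 261.] ctr [ 686.9 -323. ] size [34.4 34.8] long dir 0.1
green [ 29. 253.] ctr [ 423.  -285.4] size [34.3 34.4] long dir 179.9
green [338. 220.] ctr [ 654.5 -285.2] size [24.4 33.7] long dir 86.0
green [384. 216.] ctr [ 687.1 -285.5] size [34.3 34.4] long dir 0.2
green [ 18. 206.] ctr [ 424.3 -247.9] size [32.6 35.3] long dir 89.3
green [ 60. 199.] ctr [ 461.  -247.8] size [34.3 34.3] long dir 90.1
green [385. 165.] ctr [ 687.  -247.9] size [34.5 34.8] long dir 90.2
green [ 42. 147.] ctr [ 461.1 -210.1] size [34.9 34.9] long dir 179.4
green [ 96. 140.] ctr [ 498.9 -209.9] size [34.2 34.8] long dir 0.4
green [439. 195.] ctr [ 724.3 -283.5] size [ 35.  164.9] long dir 90.1
green [386. 108.] ctr [ 687.  -210.3] size [34.7 34.7] long dir 89.4
green [23. 91.] ctr [ 461.  -172.6] size [35.1 35.8] long dir 0.3
green [80. 81.] ctr [ 498.9 -172.5] size [34.9 34.9] long dir 0.2
green [137.  73.] ctr [ 536.1 -172.5] size [34.2 34.6] long dir 89.8
green [399.  40.] ctr [ 690.9 -172.6] size [26.9 34.3] long dir 91.8
green [209.  56.] ctr [ 581.2 -169.5] size [55.9 61.3] long dir 83.2
green [127.  17.] ctr [ 536.5 -142.4] size [21.2 35.1] long dir 178.5
green [73. 23.] ctr [ 502.6 -141.3] size [22.8 28. ] long dir 179.7
blue [112. 254.] ctr [ 485.1 -297.1] size [60.4 84.7] long dir 74.2
red [252. 218.] ctr [520.5  82.3] size [42.5 72.9] long dir 137.9
yellow [258. 181.] ctr [646.   61.7] size [44.2 55.4] long dir 17.4
green [319. 200.] ctr [ 575.8 -145.4] size [ 65.7 100.6] long dir 80.5
green [232. 161.] ctr [715.  147.3] size [34.6 66.6] long dir 77.7
blue [366. 234.] ctr [ 459.3 -302.1] size [61.4 70.5] long dir 73.7
blue [199. 172.] ctr [677.5 259.7] size [36.  67.6] long dir 137.9
```

View pics/t23.png

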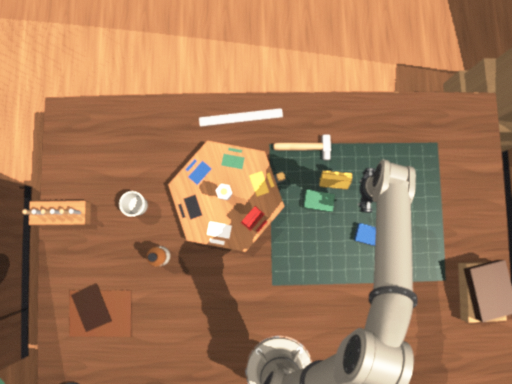

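View pics/w23.png

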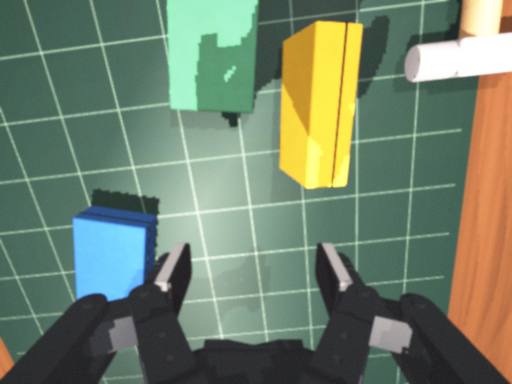

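Emit:
arm_command --motion '[[[0, 0, 0, 0], [0, 0, 0, 0], [0, 0, 0, 0], [0, 0, 0, 0]]]'

```text
clock: 27.03
position: [0.5947, -0.2765, 0.2799]
eef_rot: [-0.47, -0.528, -0.47, 0.528]
wrist_force: [-0.6, 0.9, -0.2]
gripper_width: 0.803
```

```bash
python3 -c "
from h import *
prof('yellow','w24.png')"
```

```text
36 [ 0.708 -0.166  0.03 ] 37
44 [ 0.71  -0.171  0.03 ] 35
52 [ 0.714 -0.176  0.03 ] 21
60 [ 0.714 -0.181  0.03 ] 21
68 [ 0.712 -0.186  0.03 ] 23
76 [ 0.707 -0.191  0.03 ] 36
84 [ 0.706 -0.197  0.03 ] 35
92 [ 0.709 -0.202  0.03 ] 28
100 [ 0.707 -0.208  0.03 ] 30
108 [ 0.705 -0.213  0.03 ] 33
116 [ 0.703 -0.219  0.03 ] 35
124 [ 0.693 -0.224  0.03 ] 61
132 [ 0.69  -0.229  0.03 ] 66
140 [ 0.689 -0.235  0.03 ] 67
148 [ 0.685 -0.241  0.03 ] 73
156 [ 0.683 -0.247  0.03 ] 77
164 [ 0.682 -0.254  0.03 ] 76
172 [ 0.681 -0.26   0.03 ] 75
```

View pics/w24.png

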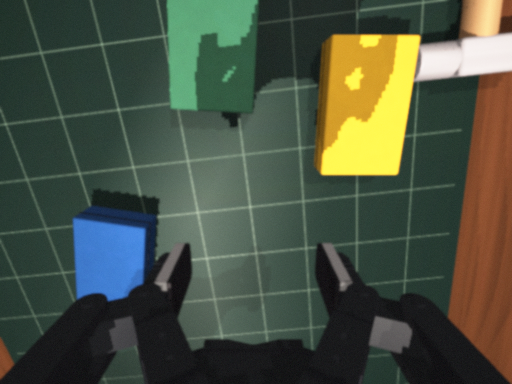

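```bash
python3 -c "
from h import *
im,d,c=snap('wrist','w25.png');boxes(im,c,.03,3500)
P,uv=pts(im,d,c,'yellow'); s=abs(P[:,2]-.03)<.006; print(P[s].min(0),P[s].max(0))
im,d,c=snap('top','t25.png')
for f in ('t17','t25'):
    i=cv2.imread('pics/%s.png'%f); i=i[130:250,260:400]; cv2.imwrite('pics/c_%s.png'%f,cv2.resize(i,None,fx=4,fy=4))
"
```

```text
yellow [370. 105.] ctr [ 687.1 -212.2] size [60.4 97.9] long dir 83.4
green [212.  55.] ctr [ 576.7 -163.9] size [61. 74.] long dir 79.5
blue [109. 258.] ctr [ 458.9 -319.2] size [63.5 89.1] long dir 74.2
[ 0.65173105 -0.26458781  0.02766684] [ 0.7223498  -0.16249568  0.03224215]
```

View pics/c_t25.png

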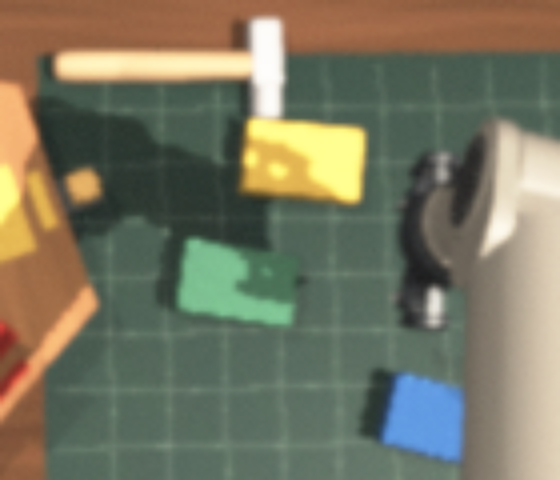

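View pics/c_t17.png

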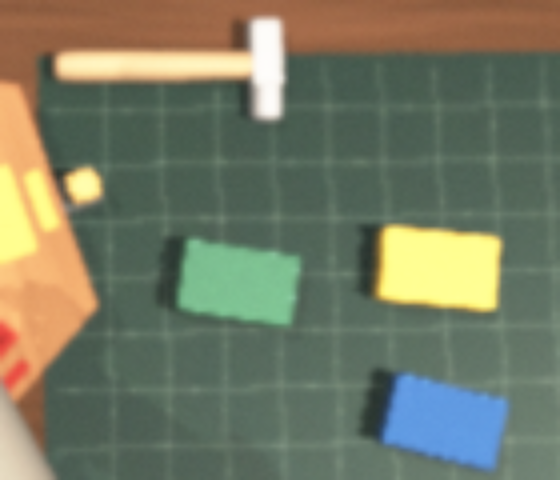

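```bash
python3 -c "
from h import *
go(.681,-.2655,.177,-6.6)"
```

```text
clock 27.18 pos [ 0.5947 -0.2765  0.2799] jaw -6.6 -> shift cm [10.29  8.45 -2.08] turn 0.000
```

Emit:
arm_command --motion '[[[0, 2, -0.5, 0], [0, 4, -1, 0], [0, 6, -1.5, 0], [0, 8, -2, 0], [0, 8.5, -2.1, 0], [2.5, 8.5, -2.1, 0], [5, 8.5, -2.1, 0], [7.5, 8.5, -2.1, 0], [9.5, 8.5, -2.1, 0], [10.3, 8.5, -2.1, 0], [10.3, 8.5, -2.1, 0], [10.3, 8.5, -2.1, 0]]]' --grip 1

```text
clock: 28.18
position: [0.6815, -0.2656, 0.1773]
eef_rot: [-0.471, -0.528, -0.47, 0.528]
wrist_force: [0.5, 0.1, -0.4]
gripper_width: 0.999
```

```bash
python3 -c "
from h import *
go(.681,-.2655,.178,-6.6)
prof('yellow','w26.png')"
```

```text
clock 28.18 pos [ 0.6815 -0.2656  0.1773] jaw -6.6 -> shift cm [-0.07 -0.05 -0.01] turn 0.000
39 [ 0.677 -0.161  0.03 ] 1
47 [ 0.673 -0.164  0.03 ] 53
55 [ 0.671 -0.166  0.03 ] 46
63 [ 0.671 -0.169  0.03 ] 47
71 [ 0.671 -0.172  0.03 ] 45
79 [ 0.669 -0.174  0.03 ] 41
87 [ 0.669 -0.177  0.03 ] 40
95 [ 0.668 -0.18   0.03 ] 35
103 [ 0.667 -0.183  0.03 ] 36
111 [ 0.667 -0.186  0.03 ] 34
119 [ 0.666 -0.189  0.03 ] 30
127 [ 0.665 -0.192  0.03 ] 30
135 [ 0.664 -0.195  0.03 ] 25
143 [ 0.663 -0.198  0.03 ] 19
151 [ 0.661 -0.202  0.03 ] 15
159 [ 0.66  -0.205  0.03 ] 10
223 [ 0.665 -0.235  0.03 ] 10
239 [ 0.71  -0.248  0.03 ] 5
247 [ 0.692 -0.25   0.03 ] 91
255 [ 0.686 -0.254  0.03 ] 112
263 [ 0.682 -0.258  0.03 ] 128
```

Emit:
arm_command --motion '[[[0, 0, 0, 0], [0, 0, 0, 0], [0, 0, 0, 0], [0, 0, 0, 0], [0, 0, 0, 0], [0, 0, 0, 0], [0, 0, 0, 0], [0, 0, 0, 0]]]' --grip -1 --force 20

```text
clock: 28.9
position: [0.6822, -0.2657, 0.1789]
eef_rot: [0.471, 0.528, 0.47, -0.528]
wrist_force: [-0.8, 0.0, 6.8]
gripper_width: 0.715
```

Emit:
arm_command --motion '[[[-1, 0, 0, 0], [-2, 0, 0, 0], [-3, 0, 1, 0], [-4, 0, 2.5, 0], [-4.5, 0, 4, 0], [-4.5, 0, 5.5, 0], [-4.5, 0, 7, 0], [-4.5, 0, 8, 0], [-4.5, 0, 8, 0], [-4.5, 0, 8, 0]]]'

```text
clock: 29.73
position: [0.6716, -0.3461, 0.2209]
eef_rot: [-0.469, -0.528, -0.47, 0.529]
wrist_force: [-0.1, -0.6, -1.5]
gripper_width: 0.72
```

Emit:
arm_command --motion '[[[0, 0, 0, 0], [0, 0, 0, 0], [0, 0, 0, 0]]]' --grip 0.447

```text
clock: 29.98
position: [0.6729, -0.3432, 0.2217]
eef_rot: [0.471, 0.528, 0.471, -0.527]
wrist_force: [-0.6, -1.1, -1.8]
gripper_width: 0.719
```

```bash
python3 -c "
from h import *
go(.681,-.2655,.178,-6.6)
prof('yellow','w27.png')"
```

```text
clock 29.98 pos [ 0.6729 -0.3432  0.2217] jaw -6.5 -> shift cm [ 4.38 -0.07 -7.81] turn 0.002
39 [ 0.673 -0.239  0.071] 99
47 [ 0.682 -0.243  0.072] 160
55 [ 0.682 -0.246  0.072] 158
63 [ 0.682 -0.248  0.072] 158
71 [ 0.681 -0.251  0.072] 155
79 [ 0.681 -0.254  0.072] 155
87 [ 0.681 -0.257  0.072] 152
95 [ 0.68  -0.26   0.072] 152
103 [ 0.68  -0.263  0.072] 151
111 [ 0.68  -0.266  0.072] 150
119 [ 0.68  -0.269  0.072] 149
127 [ 0.679 -0.272  0.072] 148
135 [ 0.679 -0.276  0.072] 146
143 [ 0.679 -0.279  0.072] 144
151 [ 0.678 -0.282  0.072] 145
159 [ 0.678 -0.286  0.072] 143
167 [ 0.678 -0.289  0.073] 139
175 [ 0.678 -0.293  0.072] 137
183 [ 0.678 -0.296  0.073] 134
191 [ 0.677 -0.3    0.073] 134
199 [ 0.676 -0.304  0.073] 135
207 [ 0.676 -0.308  0.073] 133
215 [ 0.676 -0.311  0.073] 130
223 [ 0.676 -0.315  0.073] 128
231 [ 0.675 -0.319  0.073] 129
239 [ 0.675 -0.323  0.073] 123
247 [ 0.674 -0.328  0.073] 126
255 [ 0.673 -0.332  0.073] 124
263 [ 0.674 -0.336  0.073] 123
```

Emit:
arm_command --motion '[[[0, 0, 0, 0], [0, 0, 0, 0]]]' --grip 0.449

```text
clock: 30.2
position: [0.6726, -0.3443, 0.2221]
eef_rot: [0.471, 0.528, 0.471, -0.528]
wrist_force: [-1.0, 0.5, 0.1]
gripper_width: 0.726
```

```bash
cat >> h.py <<'E'
def slope(col,f,xy=None):
    im,d,c=snap('wrist',f); P,uv=pts(im,d,c,col)
    s=uv[:,1]>0; o,p,r=st(); s=(np.linalg.norm(P[:,:2]-p[:2],axis=1)<.12); P=P[s]
    w=-(P-p)@r[:,2]  # along image-up (camera side)
    lat=abs((P-p)@r[:,1])<.028; P=P[lat]; w=w[lat]
    for a in np.arange(-.03,.115,.01):
        q=(w>=a)&(w<a+.01)
        if q.sum()>5: print('w %.3f z med %.3f min %.3f max %.3f n %d'%(a+.005,np.median(P[q,2]),P[q,2].min(),P[q,2].max(),q.sum()))
E
python3 -c "
from h import *
slope('yellow','w28.png')"
```

```text
w 0.005 z med 0.071 min 0.070 max 0.073 n 374
w 0.015 z med 0.069 min 0.064 max 0.073 n 2632
w 0.025 z med 0.064 min 0.059 max 0.068 n 2563
w 0.035 z med 0.059 min 0.054 max 0.063 n 2470
w 0.045 z med 0.053 min 0.049 max 0.058 n 2382
w 0.055 z med 0.048 min 0.044 max 0.053 n 2303
w 0.065 z med 0.043 min 0.039 max 0.047 n 2236
w 0.075 z med 0.038 min 0.034 max 0.043 n 2147
w 0.085 z med 0.033 min 0.029 max 0.037 n 2086
w 0.095 z med 0.029 min 0.026 max 0.033 n 1389
```

Emit:
arm_command --motion '[[[0, 0, 0, 0], [0, 0, 0, 0], [-1, 0, 0, 0], [-2, 0, 0, 0], [-3, 0, 0, 0], [-4, 0, 0, 0], [-4.3, 0, 0, 0], [-4.3, 0, 0, 0], [-4.3, 0, 0, 0]]]' --grip 0.43

```text
clock: 31.0
position: [0.6723, -0.3449, 0.2654]
eef_rot: [0.471, 0.528, 0.47, -0.528]
wrist_force: [-0.5, -0.9, -1.5]
gripper_width: 0.721
```

Emit:
arm_command --motion '[[[0, 0, 0, 0], [0, 0, 0, 0], [0, 0, 0, 0]]]' --grip 0.448

```text
clock: 31.25
position: [0.6721, -0.3447, 0.2641]
eef_rot: [-0.47, -0.528, -0.471, 0.528]
wrist_force: [-0.1, -0.9, 1.5]
gripper_width: 0.723
```

```bash
python3 -c "
from h import *
slope('yellow','w29.png')"
```

```text
w -0.015 z med 0.099 min 0.098 max 0.100 n 52
w -0.005 z med 0.100 min 0.098 max 0.102 n 551
w 0.005 z med 0.102 min 0.100 max 0.103 n 65
w 0.015 z med 0.094 min 0.077 max 0.105 n 2661
w 0.025 z med 0.057 min 0.018 max 0.085 n 3467
w 0.035 z med 0.016 min 0.010 max 0.024 n 382
```

Emit:
arm_command --motion '[[[0, 0, 0, 0], [0, 0, 0, 0]]]' --grip 0.448

```text
clock: 31.47
position: [0.6723, -0.3449, 0.2646]
eef_rot: [-0.47, -0.528, -0.471, 0.528]
wrist_force: [0.6, 0.1, -1.5]
gripper_width: 0.724
```

Emit:
arm_command --motion '[[[0, 0, 0, 0], [0, 0, 0, 0], [0.3, 0, 0, 0], [0.3, 0, 0, 0]]]' --grip 0.42

```text
clock: 31.8
position: [0.6726, -0.3453, 0.2642]
eef_rot: [-0.471, -0.528, -0.47, 0.528]
wrist_force: [-2.5, 0.7, 6.8]
gripper_width: 0.713
```

```bash
python3 -c "
from h import *
slope('yellow','w30.png')"
```

```text
w -0.015 z med 0.099 min 0.098 max 0.100 n 70
w -0.005 z med 0.100 min 0.098 max 0.102 n 539
w 0.005 z med 0.101 min 0.100 max 0.103 n 71
w 0.015 z med 0.093 min 0.073 max 0.104 n 2947
w 0.025 z med 0.052 min 0.009 max 0.082 n 3358
w 0.035 z med 0.011 min 0.007 max 0.014 n 112
```

Emit:
arm_command --motion '[[[0.2, 0, 0, 0], [0.4, 0, 0, 0], [0.6, 0, 0, 0], [0.6, 0, 0, 0]]]'

```text
clock: 32.18
position: [0.6729, -0.3465, 0.2635]
eef_rot: [-0.472, -0.528, -0.468, 0.528]
wrist_force: [-7.4, 0.9, 23.4]
gripper_width: 0.712
```

Emit:
arm_command --motion '[[[0, 0, 0, 0], [0, 0, 0, 0], [0, 0, 0, 0], [0, 0, 0, 0]]]' --grip 0.46

```text
clock: 32.52
position: [0.6726, -0.3446, 0.2555]
eef_rot: [0.471, 0.528, 0.47, -0.528]
wrist_force: [0.6, -0.1, 0.7]
gripper_width: 0.729
```

```bash
python3 -c "
from h import *
slope('yellow','w31.png')"
```

```text
w -0.005 z med 0.100 min 0.099 max 0.100 n 18
w 0.005 z med 0.100 min 0.099 max 0.102 n 158
w 0.015 z med 0.100 min 0.098 max 0.102 n 482
w 0.025 z med 0.100 min 0.012 max 0.102 n 1860
w 0.035 z med 0.099 min 0.098 max 0.101 n 22
```

Emit:
arm_command --motion '[[[0, 0, 0, 0], [0, 0, 0, 0], [0, 0, 0, 0], [0, 0, -0.6, 0], [0.7, 0, -1.2, 0], [1.4, 0, -1.2, 0], [2, 0, -1.2, 0], [2, 0, -1.2, 0]]]' --grip 1

```text
clock: 33.23
position: [0.673, -0.3323, 0.2334]
eef_rot: [-0.469, -0.527, -0.472, 0.528]
wrist_force: [0.1, -0.3, -0.3]
gripper_width: 0.997
```

Emit:
arm_command --motion '[[[0, 0, 0, 0], [0, 0, 0, 0], [0, 0, 0, 0], [0, 0, 0, 0], [0, 0, 0, 0], [0, 0, 0, 0], [0, 0, 0, 0]]]' --grip -1 --force 40

```text
clock: 33.82
position: [0.6737, -0.3332, 0.2362]
eef_rot: [-0.471, -0.528, -0.47, 0.528]
wrist_force: [0.1, -1.0, 0.3]
gripper_width: 0.725
```

Emit:
arm_command --motion '[[[-2, 0, 0, 0], [-4, 0, 0, 0], [-6, 0, 0, 0], [-8, 0, 0, 0], [-10, 0, 0, 0], [-12, 0, 0, 0], [-12, 0, 0, 0], [-12, 0, 0, 0]]]'

```text
clock: 34.48
position: [0.6739, -0.3328, 0.3567]
eef_rot: [0.471, 0.528, 0.47, -0.528]
wrist_force: [-0.1, 0.1, -2.3]
gripper_width: 0.727
```

```bash
python3 -c "
from h import *
slope('yellow','w32.png');go(.639,.057,.36,18.9)"
```

```text
w -0.015 z med 0.221 min 0.219 max 0.222 n 380
w -0.005 z med 0.221 min 0.219 max 0.222 n 1787
w 0.005 z med 0.221 min 0.219 max 0.223 n 2397
w 0.015 z med 0.221 min 0.218 max 0.223 n 2045
clock 34.53 pos [ 0.6734 -0.3327  0.3548] jaw -6.6 -> shift cm [ -0.49  -7.88 -38.32] turn -0.445
```

Emit:
arm_command --motion '[[[0, -0.5, -2.5, -0.03], [0, -1.2, -6, -0.07], [0, -2, -10, -0.12], [0, -2.8, -14, -0.17], [0, -3.6, -18, -0.22], [0, -4.4, -22, -0.27], [0, -5.2, -26, -0.32], [0, -6, -30, -0.37], [0, -6.8, -33.5, -0.41], [0, -7.4, -36.3, -0.43], [0, -7.8, -38.2, -0.445], [0, -7.8, -38.2, -0.445]]]'

```text
clock: 35.53
position: [0.6386, 0.0618, 0.3543]
eef_rot: [0.575, 0.409, 0.579, -0.408]
wrist_force: [0.8, 1.2, -0.9]
gripper_width: 0.726
```

Emit:
arm_command --motion '[[[0, 0, 0, 0], [0, 0, 0, 0], [0, 0, 0, 0]]]'

```text
clock: 35.78
position: [0.6404, 0.0527, 0.3551]
eef_rot: [0.575, 0.411, 0.574, -0.413]
wrist_force: [0.4, 0.3, -1.4]
gripper_width: 0.725
```

```bash
python3 -c "
from h import *
go(.639,.058,.287,18.9);slope('yellow','w33.png')"
```

```text
clock 35.78 pos [0.6404 0.0527 0.3551] jaw 18.7 -> shift cm [ 6.81  0.05 -0.56] turn -0.004
w -0.015 z med 0.219 min 0.217 max 0.220 n 245
w -0.005 z med 0.219 min 0.049 max 0.221 n 1697
w 0.005 z med 0.219 min 0.049 max 0.221 n 1386
w 0.015 z med 0.051 min 0.048 max 0.221 n 735
w 0.025 z med 0.051 min 0.049 max 0.053 n 237
w 0.115 z med 0.172 min 0.170 max 0.174 n 424
```

Emit:
arm_command --motion '[[[1.5, 0, -0.5, 0], [3, 0, -0.5, 0], [4.5, 0, -0.5, 0], [5.5, 0, -0.5, 0], [6.2, 0, -0.5, 0], [6.6, 0, -0.5, 0], [6.9, 0, -0.5, 0], [6.9, 0, -0.5, 0], [6.9, 0, -0.5, 0]]]'

```text
clock: 36.58
position: [0.6387, 0.0602, 0.2874]
eef_rot: [0.576, 0.411, 0.575, -0.411]
wrist_force: [0.1, 0.1, -0.8]
gripper_width: 0.726
```

```bash
python3 -c "
from h import *
go(.639,.058,.287,18.9);slope('yellow','w34.png')"
```

```text
clock 36.58 pos [0.6387 0.0602 0.2874] jaw 18.9 -> shift cm [ 0.04 -0.04  0.22] turn 0.000
w -0.015 z med 0.151 min 0.150 max 0.153 n 192
w -0.005 z med 0.151 min 0.150 max 0.153 n 1528
w 0.005 z med 0.152 min 0.150 max 0.153 n 846
w 0.015 z med 0.151 min 0.150 max 0.153 n 140
w 0.105 z med 0.172 min 0.171 max 0.174 n 15
```

Emit:
arm_command --motion '[[[0.1, 0, 0.2, 0], [0.2, 0, 0.2, 0], [0.2, 0, 0.2, 0]]]'

```text
clock: 36.88
position: [0.6397, 0.0582, 0.2861]
eef_rot: [0.576, 0.412, 0.575, -0.411]
wrist_force: [0.8, -0.7, 2.3]
gripper_width: 0.724
```

Emit:
arm_command --motion '[[[0, 0, 0, 0], [0, 0, 0, 0], [0, 0, 0, 0], [0, 0, 0, 0], [-1, 0, 0, 0], [-3, 0, 0, 0], [-6, 0, 0, 0], [-9, 0, 0, 0], [-12, 0, 0, 0], [-13, 0, 0, 0], [-13, 0, 0, 0]]]' --grip 1

```text
clock: 37.8
position: [0.6398, 0.0588, 0.4193]
eef_rot: [0.577, 0.413, 0.573, -0.409]
wrist_force: [0.5, 1.0, -0.3]
gripper_width: 1.001
```

```bash
python3 -c "
from h import *
go(.6008,.173,.304,48.9);im,d,c=snap('wrist','w35.png')
im,d,c=snap('top','t35.png'); boxes(im,c)"
```

```text
clock 37.80 pos [0.6398 0.0588 0.4193] jaw 18.9 -> shift cm [ 11.5   -0.08 -12.08] turn -0.523
green [319. 200.] ctr [ 578.3 -150.8] size [ 66.4 103.5] long dir 80.3
blue [370. 235.] ctr [ 455.4 -326.2] size [ 62.8 103.9] long dir 74.4
```

View pics/w35.png

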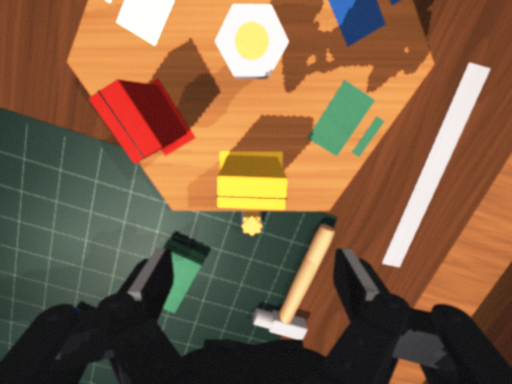

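Yellow stands at the pointer (252,180), red one bay on. Index again for green.

Emit:
arm_command --motion '[[[0, 0, -2.5, -0.12], [0, 0, -5.5, -0.24], [0, -0.1, -8.5, -0.36], [0, -0.1, -11.3, -0.48], [0, -0.1, -12.1, -0.52], [0, -0.1, -12.1, -0.52], [3, -0.1, -12.1, -0.52], [6, -0.1, -12.1, -0.52], [9, -0.1, -12.1, -0.52], [11.3, -0.1, -12.1, -0.52], [11.3, -0.1, -12.1, -0.52], [11.3, -0.1, -12.1, -0.52]]]'

```text
clock: 38.9
position: [0.5989, 0.1704, 0.2998]
eef_rot: [0.66, 0.249, 0.662, -0.252]
wrist_force: [0.5, 0.3, 1.6]
gripper_width: 0.996
```

```bash
python3 -c "
from h import *
go(.6008,.1728,.306,48.9)"
```

```text
clock 38.90 pos [0.5989 0.1704 0.2998] jaw 48.5 -> shift cm [-0.62  0.3  -0.02] turn -0.007
```

Emit:
arm_command --motion '[[[-0.6, 0.2, 0, 0], [-0.6, 0.2, 0, 0], [-0.6, 0.2, 0, 0], [-0.6, 0.2, 0, 0], [-0.6, 0.2, 0, 0], [-0.6, 0.2, 0, 0], [-0.6, 0.2, 0, 0], [-0.6, 0.2, 0, 0]]]' --grip -1 --force 50

```text
clock: 39.57
position: [0.6004, 0.1736, 0.3101]
eef_rot: [0.662, 0.249, 0.661, -0.25]
wrist_force: [-2.2, -1.6, 6.0]
gripper_width: 0.505
```

Emit:
arm_command --motion '[[[0, 0, 0, 0.06], [0, 0, 0, 0.14], [0, 0, 0, 0.24], [0, 0, 0, 0.35], [0, 0, 0, 0.46], [0, 0, 0, 0.57], [0, 0, 0, 0.68], [0, 0, 0, 0.79], [0, 0, 0, 0.9], [0, 0, 0, 0.98], [0, 0, 0, 1.03], [0, 0, 0, 1.05]]]'

```text
clock: 40.57
position: [0.6014, 0.1738, 0.3101]
eef_rot: [0.448, 0.549, 0.446, -0.547]
wrist_force: [4.8, -1.8, 6.2]
gripper_width: 0.509
```

Emit:
arm_command --motion '[[[0, 0, 0, 0], [0, 0, 0, 0], [0, 0, 0, 0], [0, 0, 0, 0], [0, 0, 0, 0], [-3, 0, 0, 0], [-6, 0, 0, 0], [-9, 0, 0, 0], [-11, 0, 0, 0], [-11, 0, 0, 0]]]' --grip 1

```text
clock: 41.4
position: [0.6013, 0.1748, 0.4234]
eef_rot: [0.449, 0.551, 0.446, -0.544]
wrist_force: [0.4, 0.7, 1.3]
gripper_width: 1.0
```

```bash
python3 -c "
from h import *
im,d,c=snap('wrist','w36.png');im,d,c=snap('top','t36.png'); boxes(im,c); boxes(im,c,.05,120)
go(.5874,-.0985,.42,-9.8)"
```

```text
green [319. 200.] ctr [ 578.2 -150.7] size [ 66.6 103.6] long dir 79.6
blue [370. 235.] ctr [ 455.1 -326.2] size [ 62.5 104.4] long dir 73.8
green [319. 200.] ctr [ 576.5 -147.5] size [ 65.7 102.2] long dir 79.6
green [259. 184.] ctr [637.5  57.6] size [35.8 66.8] long dir 18.8
blue [370. 235.] ctr [ 455.1 -320.7] size [ 61.6 103. ] long dir 73.8
clock 41.50 pos [0.6002 0.1741 0.4185] jaw -11.4 -> shift cm [-0.16  4.15 26.97] turn -0.029
```

View pics/w36.png

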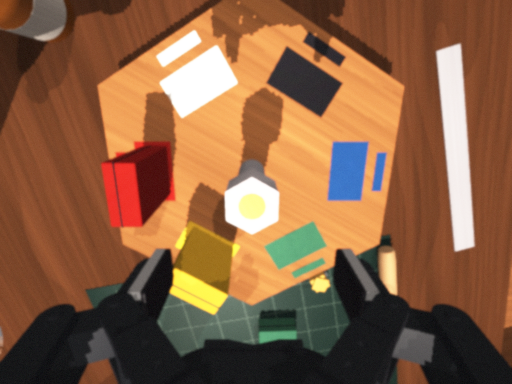

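```bash
python3 -c "
from h import *
go(.5685,-.2041,.3,-10.1)"
```

```text
clock 41.50 pos [0.6002 0.1741 0.4185] jaw -11.4 -> shift cm [11.83  4.38 37.7 ] turn -0.023
```

Emit:
arm_command --motion '[[[0, 0.3, 3, -0.01], [0, 0.7, 6.5, -0.01], [0, 1.2, 10.5, -0.02], [0, 1.6, 14.5, -0.02], [0, 2.1, 18.5, -0.02], [1, 2.6, 22.5, -0.02], [3, 3, 26.5, -0.02], [5, 3.5, 30, -0.02], [7, 3.9, 33.5, -0.02], [9, 4.2, 36, -0.02], [11, 4.4, 37.7, -0.02], [11.8, 4.4, 37.7, -0.02]]]'

```text
clock: 42.5
position: [0.5651, -0.2093, 0.2948]
eef_rot: [-0.449, -0.542, -0.453, 0.547]
wrist_force: [-0.6, 0.0, -0.8]
gripper_width: 0.996
```

Emit:
arm_command --motion '[[[0, 0, 0, 0], [0, 0, 0, 0]]]'

```text
clock: 42.67
position: [0.5685, -0.2025, 0.2989]
eef_rot: [-0.453, -0.542, -0.455, 0.543]
wrist_force: [-0.4, -0.1, 0.3]
gripper_width: 0.998
```

```bash
python3 -c "
from h import *
im,d,c=snap('wrist','w37.png');boxes(im,c,.03,3500);go(.5685,-.2041,.178,-10.1)"
```

```text
green [453. 232.] ctr [ 744.4 -280.3] size [ 41.3 172.4] long dir 89.8
green [268. 128.] ctr [ 588.2 -148.7] size [ 79.6 105.7] long dir 79.8
clock 42.72 pos [ 0.5691 -0.2022  0.3   ] jaw -10.1 -> shift cm [12.2  -0.03  0.22] turn -0.001
```

View pics/w37.png

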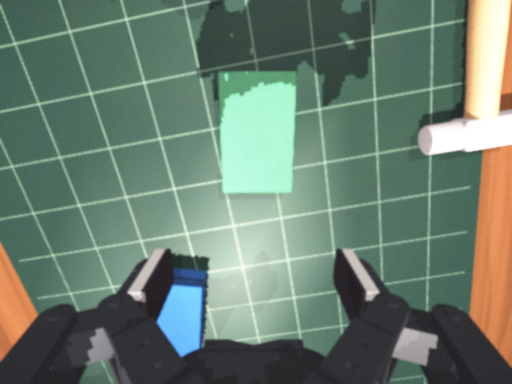

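```bash
python3 -c "
from h import *
c=env.get_calibration('wrist'); print(ray(c,[(258,192),(222,192),(293,192),(258,75)],.03))"
```

```text
[[ 0.57346072 -0.19973788  0.03      ]
 [ 0.54174293 -0.19405875  0.03      ]
 [ 0.60429209 -0.20525784  0.03      ]
 [ 0.59003501 -0.10429829  0.03      ]]
```

Emit:
arm_command --motion '[[[3, 0.3, 0.2, 0], [6, 0.3, 0.2, 0], [8.5, 0.3, 0.2, 0], [10.5, 0.3, 0.2, 0], [11.8, 0.3, 0.2, 0], [12.2, 0.3, 0.2, 0], [12.2, 0.3, 0.2, 0], [12.2, 0.3, 0.2, 0]]]'

```text
clock: 43.38
position: [0.5721, -0.2064, 0.1793]
eef_rot: [0.454, 0.543, 0.453, -0.542]
wrist_force: [0.9, 0.1, 0.2]
gripper_width: 1.0
```

Emit:
arm_command --motion '[[[0, 0, 0, 0], [0, 0, 0, 0], [0, 0, 0, 0], [0, 0, 0, 0], [0, 0, 0, 0], [0, 0, 0, 0], [0, 0, 0, 0], [0, 0, 0, 0]]]' --grip -1 --force 20

```text
clock: 44.05
position: [0.5717, -0.207, 0.1796]
eef_rot: [0.454, 0.543, 0.452, -0.542]
wrist_force: [-2.0, 0.5, 5.6]
gripper_width: 0.715
```

Emit:
arm_command --motion '[[[-1, 0, 0, 0], [-2, 0, 0, 0], [-3, 0, 0, 0], [-4, 0, 0, 0], [-4.5, 0, 0, 0], [-4.5, 0, 0, 0], [-4.5, 0, 0, 0]]]'

```text
clock: 44.63
position: [0.5711, -0.2068, 0.2234]
eef_rot: [0.453, 0.543, 0.453, -0.543]
wrist_force: [0.2, -0.5, -1.3]
gripper_width: 0.71
```

Emit:
arm_command --motion '[[[0, 0, 0, 0], [0, 0, 0, 0], [0, 0, 0, 0]]]' --grip 0.447

```text
clock: 44.88
position: [0.5708, -0.2067, 0.2223]
eef_rot: [-0.453, -0.543, -0.453, 0.543]
wrist_force: [-0.1, -0.2, -0.3]
gripper_width: 0.725
```

Emit:
arm_command --motion '[[[0, 0, 0, 0], [0, 0, 0, 0]]]' --grip 0.449

```text
clock: 45.05
position: [0.571, -0.2067, 0.2226]
eef_rot: [-0.453, -0.543, -0.453, 0.543]
wrist_force: [-0.4, 0.2, -1.2]
gripper_width: 0.727
```

```bash
python3 -c "
from h import *
slope('green','w38.png')"
```

```text
w 0.015 z med 0.069 min 0.066 max 0.137 n 842
w 0.025 z med 0.065 min 0.061 max 0.069 n 2099
w 0.035 z med 0.060 min 0.056 max 0.065 n 2526
w 0.045 z med 0.055 min 0.051 max 0.059 n 2431
w 0.055 z med 0.050 min 0.046 max 0.054 n 2339
w 0.065 z med 0.045 min 0.041 max 0.049 n 2247
w 0.075 z med 0.040 min 0.036 max 0.044 n 2234
w 0.085 z med 0.035 min 0.031 max 0.039 n 2104
w 0.095 z med 0.030 min 0.025 max 0.034 n 1962
w 0.105 z med 0.002 min -0.000 max 0.028 n 226
```

Tipped as before. Tighten, raise, loosen.

Emit:
arm_command --motion '[[[0, 0, 0, 0], [0, 0, 0, 0], [-1, 0, 0, 0], [-2, 0, 0, 0], [-3, 0, 0, 0], [-4, 0, 0, 0], [-4.6, 0, 0, 0], [-4.6, 0, 0, 0], [-4.6, 0, 0, 0]]]' --grip 0.43

```text
clock: 45.85
position: [0.5712, -0.2068, 0.2696]
eef_rot: [0.453, 0.543, 0.453, -0.543]
wrist_force: [-1.3, 0.3, -0.6]
gripper_width: 0.715
```

Emit:
arm_command --motion '[[[0, 0, 0, 0], [0, 0, 0, 0], [0, 0, 0, 0]]]' --grip 0.447

```text
clock: 46.1
position: [0.5708, -0.2066, 0.2682]
eef_rot: [-0.453, -0.543, -0.453, 0.543]
wrist_force: [0.4, -1.0, 0.4]
gripper_width: 0.72
```

```bash
python3 -c "
from h import *
slope('green','w39.png')"
```

```text
w -0.005 z med 0.102 min 0.100 max 0.104 n 218
w 0.005 z med 0.100 min 0.002 max 0.182 n 567
w 0.015 z med 0.078 min 0.022 max 0.103 n 2765
w 0.025 z med 0.098 min 0.094 max 0.102 n 358
w 0.075 z med 0.001 min 0.001 max 0.002 n 6
w 0.085 z med 0.001 min -0.001 max 0.003 n 156
w 0.095 z med 0.001 min -0.001 max 0.002 n 39
```

Emit:
arm_command --motion '[[[0, 0, 0, 0], [0, 0, 0, 0], [0.3, 0, 0, 0], [0.5, 0, 0, 0], [0.5, 0, 0, 0]]]' --grip 0.42

```text
clock: 46.57
position: [0.5711, -0.2081, 0.2676]
eef_rot: [-0.453, -0.543, -0.452, 0.544]
wrist_force: [-7.8, 0.2, 21.3]
gripper_width: 0.714
```

Emit:
arm_command --motion '[[[0, 0, 0, 0], [0, 0, 0, 0], [0, 0, 0, 0], [0, 0, 0, 0]]]' --grip 0.46

```text
clock: 46.9
position: [0.5709, -0.2066, 0.2634]
eef_rot: [-0.453, -0.543, -0.453, 0.543]
wrist_force: [-0.5, -0.3, -0.1]
gripper_width: 0.728
```

```bash
python3 -c "
from h import *
slope('green','w40.png');go(0,0,.235,-10)"
```

```text
w -0.015 z med 0.103 min 0.101 max 0.104 n 23
w -0.005 z med 0.102 min 0.101 max 0.104 n 140
w 0.005 z med 0.024 min 0.003 max 0.103 n 703
w 0.015 z med 0.080 min 0.030 max 0.102 n 3016
w 0.075 z med 0.001 min 0.000 max 0.003 n 39
w 0.085 z med 0.001 min -0.001 max 0.003 n 166
clock 46.95 pos [ 0.5709 -0.2066  0.2634] jaw -10.3 -> shift cm [  2.89 -59.86 -10.12] turn -0.005
```

View pics/w40.png

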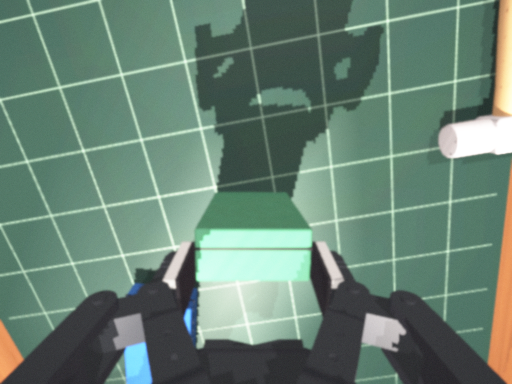

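Emit:
arm_command --motion '[[[0, 0, 0, 0], [0, 0, 0, 0], [0, 0, 0, 0], [0, 0, 0, 0], [0, 0, 0, 0]]]' --grip 0.52

```text
clock: 47.37
position: [0.5711, -0.2067, 0.2638]
eef_rot: [0.453, 0.543, 0.453, -0.543]
wrist_force: [-0.6, -0.5, 0.3]
gripper_width: 0.761
```

```bash
python3 -c "
from h import *
slope('green','w41.png');go(0,0,.235,-10)"
```

```text
w -0.015 z med 0.102 min 0.101 max 0.104 n 38
w -0.005 z med 0.102 min 0.101 max 0.104 n 112
w 0.005 z med 0.022 min 0.001 max 0.102 n 672
w 0.015 z med 0.080 min 0.030 max 0.101 n 3038
w 0.075 z med 0.001 min -0.000 max 0.003 n 68
w 0.085 z med 0.001 min -0.001 max 0.003 n 175
w 0.095 z med 0.001 min 0.000 max 0.002 n 9
clock 47.42 pos [ 0.5711 -0.2068  0.2638] jaw -10.3 -> shift cm [  2.88 -59.89 -10.12] turn -0.005
```

View pics/w41.png

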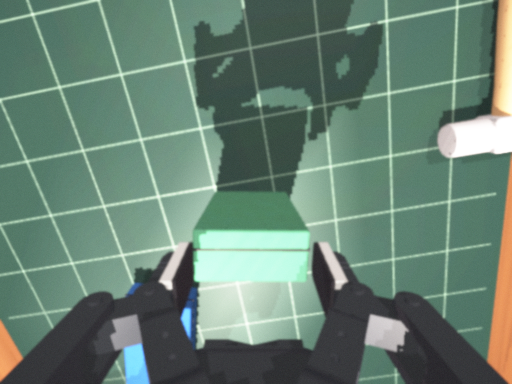

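```bash
python3 -c "
from h import *
im,d,c=snap('wrist','w42.png');P,uv=pts(im,d,c,'green');o,p,r=st();print(r)
s=(abs(uv[:,0]-252)<30)
for v in range(196,290,6):
    q=s&(uv[:,1]==v)
    if q.sum()>5:
        m=np.median(P[q],0); print(v,np.round(m,4),np.round(-(m-p)@r[:,2],4))
"
```

```text
[[ 1.32245515e-05  9.83857664e-01 -1.78952776e-01]
 [-1.46753517e-04 -1.78952772e-01 -9.83857654e-01]
 [-9.99999989e-01  3.92730254e-05  1.42018002e-04]]
196 [ 0.5712 -0.1981  0.0213] 0.0086
202 [ 0.5717 -0.1957  0.041 ] 0.011
208 [ 0.5721 -0.1942  0.0573] 0.0126
214 [ 0.5725 -0.1927  0.0713] 0.0141
220 [ 0.5727 -0.1916  0.0836] 0.0153
226 [ 0.5728 -0.19    0.094 ] 0.0168
232 [ 0.5739 -0.1911  0.0998] 0.0159
```

Emit:
arm_command --motion '[[[0, 0, 0, 0], [0, 0, 0, 0], [0, 0, 0, 0], [0, 0, 0, 0], [0, 0, 0, 0]]]' --grip 1

```text
clock: 47.88
position: [0.5711, -0.2067, 0.2639]
eef_rot: [0.453, 0.543, 0.453, -0.543]
wrist_force: [-0.5, 0.3, 0.0]
gripper_width: 1.001
```

```bash
python3 -c "
from h import *
im,d,c=snap('wrist','w43.png');P,uv=pts(im,d,c,'green');o,p,r=st()
s=(abs(uv[:,0]-252)<30)
for v in range(190,300,6):
    q=s&(uv[:,1]==v)
    if q.sum()>5:
        m=np.median(P[q],0); print(v,np.round(m,4),np.round(-(m-p)@r[:,2],4))
"
```

```text
196 [ 0.5707 -0.2008  0.0131] 0.0059
202 [ 0.5707 -0.2016  0.0256] 0.005
208 [ 0.5707 -0.2019  0.0373] 0.0047
214 [ 0.5705 -0.2026  0.0476] 0.004
220 [ 0.5706 -0.2028  0.0572] 0.0038
226 [ 0.5705 -0.2034  0.0659] 0.0032
232 [ 0.5705 -0.2036  0.0738] 0.003
238 [ 0.5704 -0.204   0.0813] 0.0026
244 [ 0.5704 -0.2043  0.088 ] 0.0024
250 [ 0.5704 -0.2047  0.0943] 0.002
256 [ 0.5704 -0.205   0.1001] 0.0017
298 [ 0.5777 -0.2342  0.0999] -0.0257
```

View pics/w43.png

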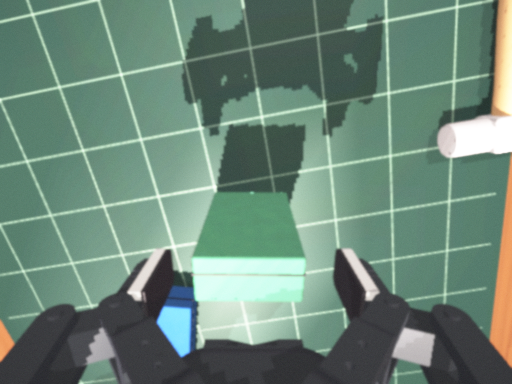

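Emit:
arm_command --motion '[[[0, 0, 0.6, 0], [0, -0.1, 1.2, 0], [1, -0.1, 1.2, 0], [2, -0.1, 1.2, 0], [2.9, -0.1, 1.2, 0], [2.9, -0.1, 1.2, 0], [2.9, -0.1, 1.2, 0]]]'

```text
clock: 48.52
position: [0.5675, -0.2179, 0.2335]
eef_rot: [-0.452, -0.542, -0.454, 0.543]
wrist_force: [0.2, 0.1, 0.2]
gripper_width: 1.0
```

Emit:
arm_command --motion '[[[0, 0, 0, 0], [0, 0, 0, 0], [0, 0, 0, 0], [0, 0, 0, 0], [0, 0, 0, 0], [0, 0, 0, 0], [0, 0, 0, 0]]]' --grip -1 --force 40

```text
clock: 49.1
position: [0.5683, -0.2185, 0.2354]
eef_rot: [0.453, 0.543, 0.453, -0.543]
wrist_force: [0.1, 0.0, 2.4]
gripper_width: 0.719
```

Emit:
arm_command --motion '[[[-2, 0, 0, 0], [-4, 0, 0, 0], [-6, 0, 0, 0], [-8, 0, 0, 0], [-10, 0, 0, 0], [-12, 0, 0, 0], [-12, 0, 0, 0], [-12, 0, 0, 0]]]'

```text
clock: 49.77
position: [0.568, -0.2183, 0.3554]
eef_rot: [0.454, 0.543, 0.453, -0.543]
wrist_force: [0.5, -0.3, -1.7]
gripper_width: 0.723
```

```bash
python3 -c "
from h import *
slope('green','w44.png');go(.639,.058,.36,18.9)"
```

```text
w -0.015 z med 0.220 min 0.219 max 0.221 n 144
w -0.005 z med 0.220 min 0.218 max 0.222 n 741
w 0.005 z med 0.220 min 0.219 max 0.222 n 721
w 0.015 z med 0.202 min 0.123 max 0.222 n 9025
w 0.095 z med 0.001 min 0.000 max 0.003 n 12
clock 49.82 pos [ 0.5675 -0.2182  0.354 ] jaw -10.3 -> shift cm [ -0.6    2.09 -28.45] turn -0.510
```

Emit:
arm_command --motion '[[[-1, 0.2, -2, -0.05], [-2.5, 0.4, -5, -0.1], [-4, 0.7, -8.5, -0.16], [-4, 1, -12.5, -0.22], [-4, 1.2, -16.5, -0.29], [-4, 1.5, -20.5, -0.37], [-4, 1.8, -24, -0.44], [-4, 2, -27, -0.49], [-4, 2.1, -28.4, -0.51], [-4, 2.1, -28.4, -0.51], [-4, 2.1, -28.4, -0.51], [-4, 2.1, -28.4, -0.51]]]'

```text
clock: 50.82
position: [0.6392, 0.0551, 0.3939]
eef_rot: [0.575, 0.411, 0.575, -0.413]
wrist_force: [0.2, -0.9, -1.8]
gripper_width: 0.722
```

```bash
python3 -c "
from h import *
go(.639,.059,.287,18.9);slope('green','w45.png')"
```

```text
clock 50.82 pos [0.6392 0.0551 0.3939] jaw 18.8 -> shift cm [10.69  0.13 -0.39] turn -0.003
w -0.015 z med 0.051 min 0.048 max 0.260 n 344
w -0.005 z med 0.259 min 0.049 max 0.261 n 2448
w 0.005 z med 0.258 min 0.049 max 0.260 n 1345
w 0.015 z med 0.051 min 0.048 max 0.260 n 672
w 0.025 z med 0.051 min 0.049 max 0.052 n 201
```

Emit:
arm_command --motion '[[[2.5, 0.1, -0.3, 0], [5, 0.1, -0.3, 0], [7, 0.1, -0.3, 0], [8.5, 0.1, -0.3, 0], [9.5, 0.1, -0.3, 0], [10.2, 0.1, -0.3, 0], [10.6, 0.1, -0.3, 0], [10.8, 0.1, -0.3, 0], [10.8, 0.1, -0.3, 0]]]'

```text
clock: 51.62
position: [0.6396, 0.0602, 0.2872]
eef_rot: [0.575, 0.411, 0.575, -0.411]
wrist_force: [-1.3, -0.6, -1.0]
gripper_width: 0.721
```

```bash
python3 -c "
from h import *
go(.639,.059,.286,18.9);slope('green','w46.png')"
```

```text
clock 51.62 pos [0.6396 0.0602 0.2872] jaw 18.9 -> shift cm [ 0.12 -0.1   0.09] turn -0.000
w -0.015 z med 0.152 min 0.150 max 0.153 n 167
w -0.005 z med 0.152 min 0.150 max 0.154 n 1937
w 0.005 z med 0.152 min 0.150 max 0.154 n 752
w 0.015 z med 0.152 min 0.150 max 0.153 n 109
```

Emit:
arm_command --motion '[[[0.1, 0, 0.1, 0], [0.2, 0, 0.1, 0], [0.2, 0, 0.1, 0]]]'

```text
clock: 51.92
position: [0.6401, 0.0594, 0.2855]
eef_rot: [0.576, 0.411, 0.575, -0.411]
wrist_force: [0.5, -0.5, 0.3]
gripper_width: 0.719
```

Emit:
arm_command --motion '[[[0, 0, 0, 0], [0, 0, 0, 0], [0, 0, 0, 0], [0, 0, 0, 0], [-1, 0, 0, 0], [-3, 0, 0, 0], [-6, 0, 0, 0], [-9, 0, 0, 0], [-12, 0, 0, 0], [-13, 0, 0, 0], [-13, 0, 0, 0]]]' --grip 1

```text
clock: 52.83
position: [0.6405, 0.0599, 0.4194]
eef_rot: [0.577, 0.413, 0.573, -0.409]
wrist_force: [-1.0, -0.3, 1.0]
gripper_width: 1.0
```

```bash
python3 -c "
from h import *
go(.6008,.173,.304,48.9);im,d,c=snap('wrist','w47.png')
im,d,c=snap('top','t47.png'); boxes(im,c)"
```

```text
clock 52.83 pos [0.6405 0.0599 0.4194] jaw 18.9 -> shift cm [ 11.51  -0.18 -12.  ] turn -0.523
blue [370. 235.] ctr [ 455.4 -326.2] size [ 62.8 104. ] long dir 74.3
```

View pics/w47.png

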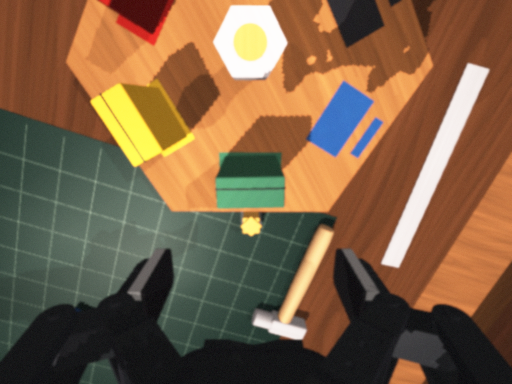

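Green stands at the pointer (250,180). Index for blue.

Emit:
arm_command --motion '[[[0, 0, -2.5, -0.12], [0, 0, -5.5, -0.24], [0, -0.1, -8.5, -0.36], [0, -0.1, -11.3, -0.48], [0, -0.1, -12.1, -0.525], [0, -0.1, -12.1, -0.525], [3, -0.1, -12.1, -0.525], [6, -0.1, -12.1, -0.525], [9, -0.1, -12.1, -0.525], [11.1, -0.1, -12.1, -0.525], [11.1, -0.1, -12.1, -0.525], [11.1, -0.1, -12.1, -0.525]]]'

```text
clock: 53.93
position: [0.5993, 0.1719, 0.3017]
eef_rot: [0.661, 0.247, 0.663, -0.25]
wrist_force: [0.2, 0.0, 1.1]
gripper_width: 1.002
```

```bash
python3 -c "
from h import *
go(.6008,.1728,.306,48.9)"
```

```text
clock 53.93 pos [0.5993 0.1719 0.3017] jaw 48.8 -> shift cm [-0.43  0.16  0.05] turn -0.001
```

Emit:
arm_command --motion '[[[-0.5, 0.1, 0, 0], [-0.5, 0.1, 0, 0], [-0.5, 0.1, 0, 0], [-0.5, 0.1, 0, 0], [-0.5, 0.1, 0, 0], [-0.5, 0.1, 0, 0], [-0.5, 0.1, 0, 0], [-0.5, 0.1, 0, 0]]]' --grip -1 --force 50

```text
clock: 54.6
position: [0.6003, 0.1739, 0.3109]
eef_rot: [0.663, 0.247, 0.662, -0.248]
wrist_force: [-2.7, -2.7, 6.8]
gripper_width: 0.511
```

Emit:
arm_command --motion '[[[0, 0, 0, 0.06], [0, 0, 0, 0.14], [0, 0, 0, 0.24], [0, 0, 0, 0.35], [0, 0, 0, 0.46], [0, 0, 0, 0.57], [0, 0, 0, 0.68], [0, 0, 0, 0.79], [0, 0, 0, 0.9], [0, 0, 0, 0.98], [0, 0, 0, 1.03], [0, 0, 0, 1.05]]]'

```text
clock: 55.6
position: [0.6014, 0.1741, 0.3109]
eef_rot: [0.449, 0.548, 0.447, -0.546]
wrist_force: [4.7, -0.3, 6.0]
gripper_width: 0.508
```

Emit:
arm_command --motion '[[[0, 0, 0, 0], [0, 0, 0, 0], [0, 0, 0, 0], [0, 0, 0, 0], [0, 0, 0, 0], [-3, 0, 0, 0], [-6, 0, 0, 0], [-9, 0, 0, 0], [-11, 0, 0, 0], [-11, 0, 0, 0]]]' --grip 1

```text
clock: 56.43
position: [0.6013, 0.1751, 0.4244]
eef_rot: [0.45, 0.549, 0.448, -0.543]
wrist_force: [0.3, -0.1, 0.6]
gripper_width: 1.001
```

```bash
python3 -c "
from h import *
im,d,c=snap('wrist','w48.png');im,d,c=snap('top','t48.png'); boxes(im,c); boxes(im,c,.05,120)"
```

```text
red [191. 206.] ctr [566.5 291.6] size [44.7 82.7] long dir 18.2
blue [370. 235.] ctr [ 455.4 -325.9] size [ 63.1 103.9] long dir 74.1
red [191. 206.] ctr [564.9 288.8] size [44.1 81.6] long dir 18.2
blue [370. 235.] ctr [ 455.3 -320.4] size [ 62.2 102.5] long dir 74.1
blue [259. 183.] ctr [637.9  57.8] size [36.1 67.6] long dir 18.4
```

View pics/w48.png

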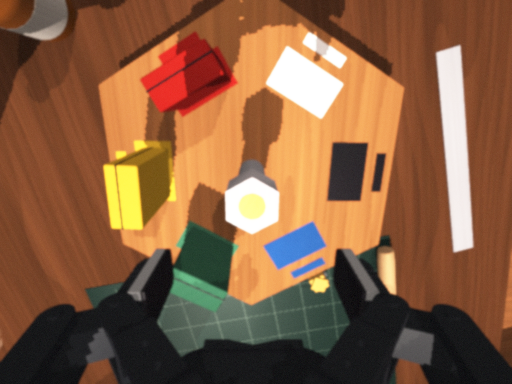

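```bash
python3 -c "
from h import *
go(.4405,-.378,.3,-15.9)"
```

```text
clock 56.53 pos [0.6002 0.1745 0.4195] jaw -11.2 -> shift cm [11.91 -5.   57.3 ] turn 0.083
```

Emit:
arm_command --motion '[[[0, -0.3, 3.5, 0.01], [0, -0.7, 7.5, 0.02], [0, -1, 11.5, 0.03], [0, -1.4, 15.5, 0.04], [0, -1.7, 19.5, 0.05], [0, -2, 23.5, 0.06], [0, -2.4, 27.5, 0.07], [0, -2.7, 31.5, 0.08], [0, -3.1, 35.5, 0.083], [0, -3.4, 39.5, 0.083], [0, -3.8, 43.5, 0.083], [0, -4.1, 47, 0.083]]]'

```text
clock: 57.53
position: [0.467, -0.2811, 0.417]
eef_rot: [-0.425, -0.564, -0.426, 0.566]
wrist_force: [0.7, -0.6, 0.1]
gripper_width: 1.005
```

```bash
python3 -c "
from h import *
go(.4405,-.378,.3,-15.9)"
```

```text
clock 57.53 pos [ 0.467  -0.2811  0.417 ] jaw -16.0 -> shift cm [11.7   0.17 10.04] turn -0.002
```

Emit:
arm_command --motion '[[[1, 0.1, 3, 0], [3, 0.1, 6, 0], [6, 0.1, 9, 0], [9, 0.1, 10, 0], [11.5, 0.1, 10, 0], [11.7, 0.1, 10, 0], [11.7, 0.1, 10, 0], [11.7, 0.1, 10, 0]]]'

```text
clock: 58.2
position: [0.4431, -0.3747, 0.3023]
eef_rot: [0.426, 0.564, 0.426, -0.564]
wrist_force: [-0.3, 1.3, -0.6]
gripper_width: 1.003
```

```bash
python3 -c "
from h import *
go(.4405,-.378,.178,-15.9);im,d,c=snap('wrist','w49.png');boxes(im,c,.03,3000)"
```

```text
clock 58.20 pos [ 0.4431 -0.3747  0.3023] jaw -15.9 -> shift cm [12.43 -0.16  0.39] turn 0.001
green [487. 270.] ctr [ 645.8 -518.4] size [48.2 93.6] long dir 90.5
green [114.  37.] ctr [ 375.1 -223.5] size [41.4 42. ] long dir 90.7
green [78. 85.] ctr [ 330.1 -256.8] size [ 41.6 155.6] long dir 89.9
```

View pics/w49.png

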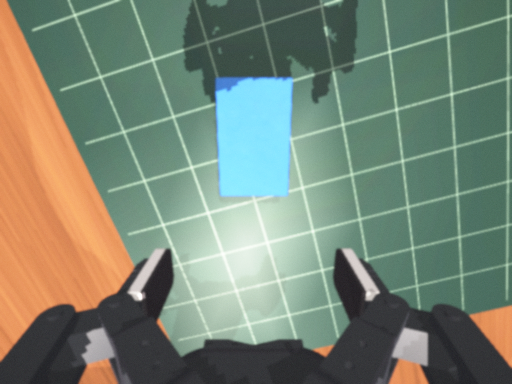

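```bash
sed -i 's/blue=(H>100)&(H<118)&(S>110)/blue=(H>95)\&(H<118)\&(S>110)/' h.py; python3 -c "
from h import *
c=env.get_calibration('wrist'); print(ray(c,[(254,195),(219,195),(289,195),(254,80)],.03))
im=cv2.imread('pics/w49.png')[:,:,::-1];boxes(im,c,.03,3000)"
```

```text
[[ 0.44387871 -0.37639358  0.03      ]
 [ 0.41324847 -0.36767476  0.03      ]
 [ 0.47451767 -0.3851152   0.03      ]
 [ 0.47038114 -0.28277616  0.03      ]]
green [487. 270.] ctr [ 647.8 -520.3] size [48.6 94.2] long dir 90.4
green [114.  37.] ctr [ 375.6 -223.9] size [41.5 42.1] long dir 90.7
green [78. 85.] ctr [ 330.5 -257.3] size [ 41.7 155.9] long dir 89.9
blue [253. 135.] ctr [ 456.9 -327.5] size [63.5 99.3] long dir 74.1
```

Emit:
arm_command --motion '[[[3, 0, 0.4, 0], [6, 0.1, 0.4, 0], [8.5, 0.1, 0.4, 0], [10.5, 0.1, 0.4, 0], [11.8, 0.1, 0.4, 0], [12.4, 0.1, 0.4, 0], [12.4, 0.1, 0.4, 0], [12.4, 0.1, 0.4, 0]]]'

```text
clock: 58.92
position: [0.4431, -0.3797, 0.1792]
eef_rot: [0.427, 0.565, 0.425, -0.564]
wrist_force: [-0.1, -0.1, -0.7]
gripper_width: 0.999
```

Emit:
arm_command --motion '[[[0, 0, 0, 0], [0, 0, 0, 0], [0, 0, 0, 0], [0, 0, 0, 0], [0, 0, 0, 0], [0, 0, 0, 0], [0, 0, 0, 0], [0, 0, 0, 0]]]' --grip -1 --force 20

```text
clock: 59.58
position: [0.4429, -0.3798, 0.1795]
eef_rot: [0.427, 0.565, 0.425, -0.564]
wrist_force: [-0.6, 0.5, 7.4]
gripper_width: 0.72
```

Emit:
arm_command --motion '[[[-1, 0, 0, 0], [-2, 0, 0, 0], [-3, 0, 0, 0], [-4, 0, 0, 0], [-4.5, 0, 0, 0], [-4.5, 0, 0, 0], [-4.5, 0, 0, 0]]]'

```text
clock: 60.17
position: [0.4424, -0.3793, 0.2234]
eef_rot: [0.426, 0.565, 0.426, -0.564]
wrist_force: [0.0, 0.4, -2.2]
gripper_width: 0.718
```

Emit:
arm_command --motion '[[[0, 0, 0, 0], [0, 0, 0, 0], [0, 0, 0, 0]]]' --grip 0.447

```text
clock: 60.42
position: [0.4421, -0.3791, 0.2223]
eef_rot: [-0.426, -0.564, -0.426, 0.565]
wrist_force: [0.8, 1.0, -1.3]
gripper_width: 0.714
```

Emit:
arm_command --motion '[[[0, 0, 0, 0], [0, 0, 0, 0]]]' --grip 0.449

```text
clock: 60.58
position: [0.4423, -0.3792, 0.2226]
eef_rot: [-0.426, -0.564, -0.426, 0.564]
wrist_force: [-0.8, 0.4, -1.8]
gripper_width: 0.726
```

```bash
python3 -c "
from h import *
slope('blue','w50.png')"
```

```text
w 0.005 z med 0.071 min 0.069 max 0.072 n 320
w 0.015 z med 0.068 min 0.064 max 0.073 n 2612
w 0.025 z med 0.063 min 0.059 max 0.068 n 2538
w 0.035 z med 0.058 min 0.054 max 0.062 n 2446
w 0.045 z med 0.053 min 0.049 max 0.058 n 2364
w 0.055 z med 0.048 min 0.044 max 0.052 n 2285
w 0.065 z med 0.043 min 0.039 max 0.047 n 2249
w 0.075 z med 0.038 min 0.034 max 0.042 n 2118
w 0.085 z med 0.033 min 0.029 max 0.037 n 2096
w 0.095 z med 0.029 min -0.000 max 0.032 n 1337
```

Emit:
arm_command --motion '[[[0, 0, 0, 0], [0, 0, 0, 0], [-1, 0, 0, 0], [-2, 0, 0, 0], [-3, 0, 0, 0], [-4, 0, 0, 0], [-4.6, 0, 0, 0], [-4.6, 0, 0, 0], [-4.6, 0, 0, 0]]]' --grip 0.43

```text
clock: 61.38
position: [0.4424, -0.3794, 0.2696]
eef_rot: [0.426, 0.565, 0.425, -0.564]
wrist_force: [0.8, 0.2, -1.0]
gripper_width: 0.72
```

Emit:
arm_command --motion '[[[0, 0, 0, 0], [0, 0, 0, 0], [0, 0, 0, 0]]]' --grip 0.447

```text
clock: 61.63
position: [0.4421, -0.3791, 0.2682]
eef_rot: [-0.426, -0.564, -0.426, 0.565]
wrist_force: [-0.3, 0.3, -1.5]
gripper_width: 0.723
```

```bash
python3 -c "
from h import *
slope('blue','w51.png')"
```

```text
w -0.015 z med 0.102 min 0.101 max 0.103 n 26
w -0.005 z med 0.104 min 0.102 max 0.106 n 53
w 0.005 z med 0.107 min 0.104 max 0.109 n 342
w 0.015 z med 0.102 min 0.088 max 0.111 n 2686
w 0.025 z med 0.076 min 0.053 max 0.094 n 3104
w 0.035 z med 0.041 min 0.020 max 0.059 n 1932
w 0.045 z med 0.018 min 0.012 max 0.023 n 303
```

Emit:
arm_command --motion '[[[0, 0, 0, 0], [0, 0, 0, 0]]]' --grip 0.448

```text
clock: 61.85
position: [0.4423, -0.3793, 0.2686]
eef_rot: [-0.426, -0.564, -0.426, 0.565]
wrist_force: [-0.4, -0.4, -2.4]
gripper_width: 0.723
```

```bash
python3 -c "
from h import *
slope('blue','w52.png')"
```

```text
w -0.015 z med 0.105 min 0.104 max 0.106 n 46
w -0.005 z med 0.105 min 0.105 max 0.106 n 17
w 0.015 z med 0.077 min 0.007 max 0.108 n 5173
w 0.025 z med 0.012 min 0.008 max 0.023 n 174
```

Emit:
arm_command --motion '[[[0, 0, 0, 0], [0, 0, 0, 0], [0.3, 0, 0, 0], [0.6, 0, 0, 0], [0.6, 0, 0, 0], [0.6, 0, 0, 0]]]' --grip 0.42

```text
clock: 62.4
position: [0.4426, -0.3796, 0.264]
eef_rot: [0.426, 0.565, 0.426, -0.564]
wrist_force: [-1.5, 1.9, 5.9]
gripper_width: 0.716
```

Emit:
arm_command --motion '[[[0, 0, 0, 0], [0, 0, 0, 0], [0, 0, 0, 0], [0, 0, 0, 0], [0, 0, 0, 0], [0, 0, 0, 0], [0, 0, 0, 0]]]' --grip 1

```text
clock: 62.98
position: [0.4423, -0.3793, 0.2628]
eef_rot: [-0.426, -0.564, -0.426, 0.564]
wrist_force: [-0.2, -0.2, -0.5]
gripper_width: 1.001
```

```bash
python3 -c "
from h import *
slope('blue','w53.png');go(0,0,.235,-16)"
```

```text
w 0.015 z med 0.074 min 0.002 max 0.102 n 4643
w 0.025 z med 0.011 min 0.002 max 0.031 n 369
clock 63.03 pos [ 0.4423 -0.3793  0.2629] jaw -15.9 -> shift cm [  2.78 -52.94 -24.34] turn 0.001
```

View pics/w53.png

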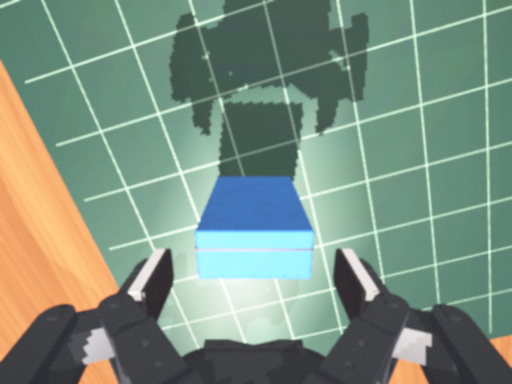

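Emit:
arm_command --motion '[[[0.5, 0, -0.4, 0], [1.2, 0, -0.4, 0], [2, 0, -0.4, 0], [2.8, 0, -0.4, 0], [2.8, 0, -0.4, 0], [2.8, 0, -0.4, 0]]]'

```text
clock: 63.53
position: [0.4431, -0.3753, 0.2339]
eef_rot: [-0.425, -0.564, -0.427, 0.565]
wrist_force: [0.4, -0.2, 0.6]
gripper_width: 1.002
```

Emit:
arm_command --motion '[[[0, 0, 0, 0], [0, 0, 0, 0], [0, 0, 0, 0], [0, 0, 0, 0], [0, 0, 0, 0], [0, 0, 0, 0], [0, 0, 0, 0]]]' --grip -1 --force 40

```text
clock: 64.12
position: [0.4437, -0.3757, 0.2354]
eef_rot: [0.426, 0.565, 0.425, -0.564]
wrist_force: [1.6, 0.9, 1.8]
gripper_width: 0.721
```

Emit:
arm_command --motion '[[[-2, 0, 0, 0], [-4, 0, 0, 0], [-6.5, 0, 0, 0], [-9, 0, 0, 0], [-11.5, 0, 0, 0], [-14, 0, 0, 0], [-16, 0, 0, 0], [-16, 0, 0, 0], [-16, 0, 0, 0]]]'

```text
clock: 64.87
position: [0.4433, -0.3754, 0.3952]
eef_rot: [0.426, 0.565, 0.426, -0.564]
wrist_force: [-0.7, -0.5, -2.4]
gripper_width: 0.723
```

```bash
python3 -c "
from h import *
slope('blue','w54.png');go(.639,.058,.395,18.9)"
```

```text
w -0.015 z med 0.260 min 0.258 max 0.261 n 434
w -0.005 z med 0.260 min 0.258 max 0.262 n 618
w 0.005 z med 0.260 min 0.258 max 0.262 n 691
w 0.015 z med 0.238 min 0.163 max 0.261 n 8663
clock 64.92 pos [ 0.443  -0.3751  0.3937] jaw -15.9 -> shift cm [ -0.11   6.97 -47.03] turn -0.608
```

Emit:
arm_command --motion '[[[0, 0.3, -2, -0.03], [0, 0.7, -5, -0.07], [0, 1.2, -8.5, -0.11], [0, 1.8, -12, -0.16], [0, 2.3, -16, -0.21], [0, 2.9, -20, -0.26], [0, 3.5, -24, -0.31], [0, 4.1, -28, -0.36], [0, 4.7, -32, -0.41], [0, 5.3, -35.5, -0.46], [0, 5.7, -38.5, -0.51], [0, 6, -41, -0.55]]]'

```text
clock: 65.92
position: [0.6135, 0.0064, 0.3924]
eef_rot: [0.563, 0.425, 0.566, -0.426]
wrist_force: [0.1, 0.3, -1.4]
gripper_width: 0.72
```

```bash
python3 -c "
from h import *
go(.639,.058,.395,18.9)"
```

```text
clock 65.92 pos [0.6135 0.0064 0.3924] jaw 16.0 -> shift cm [-0.26  3.87 -4.26] turn -0.051
```

Emit:
arm_command --motion '[[[0, 0.7, -3, -0.04], [0, 0.9, -5, -0.06], [0, 0.9, -6, -0.06], [0, 0.9, -6, -0.06], [0, 0.9, -6, -0.06], [0, 0.9, -6, -0.06]]]'

```text
clock: 66.42
position: [0.6061, 0.06, 0.3946]
eef_rot: [0.575, 0.411, 0.575, -0.412]
wrist_force: [-0.1, 0.2, -1.7]
gripper_width: 0.721
```

```bash
python3 -c "
from h import *
go(.639,.058,.287,18.9)"
```

```text
clock 66.42 pos [0.6061 0.06   0.3946] jaw 18.8 -> shift cm [10.76  3.06  1.23] turn -0.001
```

Emit:
arm_command --motion '[[[0, 1.5, 0.6, 0], [0, 3.1, 1.2, 0], [0, 3.1, 1.2, 0], [2.5, 3.1, 1.2, 0], [5, 3.1, 1.2, 0], [7, 3.1, 1.2, 0], [8.5, 3.1, 1.2, 0], [9.5, 3.1, 1.2, 0], [10.2, 3.1, 1.2, 0], [10.6, 3.1, 1.2, 0], [10.6, 3.1, 1.2, 0]]]'

```text
clock: 67.33
position: [0.6393, 0.0607, 0.2886]
eef_rot: [0.576, 0.41, 0.576, -0.411]
wrist_force: [0.3, -0.4, -1.5]
gripper_width: 0.723
```

```bash
python3 -c "
from h import *
go(.639,.058,.286,18.9);slope('blue','w55.png')"
```

```text
clock 67.33 pos [0.6393 0.0607 0.2886] jaw 19.0 -> shift cm [ 0.26 -0.12  0.24] turn 0.001
w -0.015 z med 0.153 min 0.151 max 0.155 n 617
w -0.005 z med 0.153 min 0.152 max 0.155 n 2219
w 0.005 z med 0.153 min 0.151 max 0.155 n 2024
w 0.015 z med 0.153 min 0.049 max 0.155 n 2227
```

Emit:
arm_command --motion '[[[0.1, 0, 0.2, 0], [0.2, 0, 0.2, 0], [0.3, 0, 0.2, 0], [0.3, 0, 0.2, 0]]]'

```text
clock: 67.72
position: [0.6401, 0.0594, 0.2861]
eef_rot: [0.576, 0.411, 0.576, -0.41]
wrist_force: [0.1, -0.2, -2.2]
gripper_width: 0.721
```

Emit:
arm_command --motion '[[[0, 0, 0, 0], [0, 0, 0, 0], [0, 0, 0, 0], [0, 0, 0, 0], [-1, 0, 0, 0], [-3, 0, 0, 0], [-6, 0, 0, 0], [-9, 0, 0, 0], [-12, 0, 0, 0], [-13, 0, 0, 0], [-13, 0, 0, 0]]]' --grip 1

```text
clock: 68.63
position: [0.6409, 0.0598, 0.4205]
eef_rot: [0.578, 0.412, 0.574, -0.409]
wrist_force: [0.4, -0.8, -0.2]
gripper_width: 0.997
```

```bash
python3 -c "
from h import *
o=env.get_obs();print(o['q']);go(.6008,.173,.304,48.9);im,d,c=snap('wrist','w56.png')"
```

```text
[ 0.01427221  0.38095542 -0.2343121   1.52991541  0.09235468  1.23335971
  0.09832623]
clock 68.63 pos [0.6409 0.0598 0.4205] jaw 19.0 -> shift cm [ 11.63  -0.19 -12.03] turn -0.521
```

View pics/w56.png

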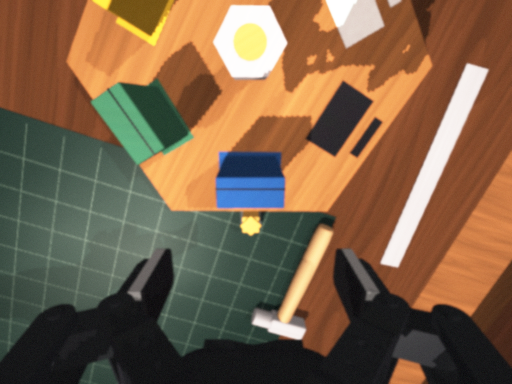

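Emit:
arm_command --motion '[[[0, 0, -2.5, -0.12], [0, 0, -5.5, -0.24], [0, -0.2, -8.5, -0.36], [0, -0.2, -11.3, -0.48], [0, -0.2, -12.1, -0.525], [0, -0.2, -12.1, -0.525], [3, -0.2, -12.1, -0.525], [6, -0.2, -12.1, -0.525], [9, -0.2, -12.1, -0.525], [11.1, -0.2, -12.1, -0.525], [11.1, -0.2, -12.1, -0.525], [11.1, -0.2, -12.1, -0.525]]]'

```text
clock: 69.68
position: [0.5985, 0.1715, 0.3028]
eef_rot: [0.661, 0.247, 0.663, -0.249]
wrist_force: [1.1, 0.0, 1.2]
gripper_width: 1.0
```

Emit:
arm_command --motion '[[[-0.4, 0.1, 0, 0], [-0.4, 0.1, 0, 0], [-0.4, 0.1, 0, 0], [-0.4, 0.1, 0, 0], [-0.4, 0.1, 0, 0], [-0.4, 0.1, 0, 0], [-0.4, 0.1, 0, 0], [-0.4, 0.1, 0, 0]]]' --grip -1 --force 50

```text
clock: 70.35
position: [0.5998, 0.1739, 0.3109]
eef_rot: [0.663, 0.247, 0.662, -0.247]
wrist_force: [-1.6, -1.5, 5.8]
gripper_width: 0.508
```

Emit:
arm_command --motion '[[[0, 0, 0, 0.06], [0, 0, 0, 0.14], [0, 0, 0, 0.24], [0, 0, 0, 0.35], [0, 0, 0, 0.46], [0, 0, 0, 0.57], [0, 0, 0, 0.68], [0, 0, 0, 0.79], [0, 0, 0, 0.9], [0, 0, 0, 0.98], [0, 0, 0, 1.03], [0, 0, 0, 1.05]]]'

```text
clock: 71.35
position: [0.6011, 0.1742, 0.311]
eef_rot: [0.45, 0.548, 0.448, -0.544]
wrist_force: [8.9, 1.1, 2.0]
gripper_width: 0.507
```

Emit:
arm_command --motion '[[[0, 0, 0, 0.06], [0, 0, 0, 0.14], [0, 0, 0, 0.24], [0, 0, 0, 0.35], [0, 0, 0, 0.46], [0, 0, 0, 0.57], [0, 0, 0, 0.68], [0, 0, 0, 0.79], [0, 0, 0, 0.9], [0, 0, 0, 0.98], [0, 0, 0, 1.03], [0, 0, 0, 1.05]]]'

```text
clock: 72.35
position: [0.6021, 0.1731, 0.3109]
eef_rot: [0.115, 0.701, 0.114, -0.694]
wrist_force: [7.4, -1.2, -0.3]
gripper_width: 0.509
```

```bash
python3 -c "
from h import *
go(.6008,.173,.306,-71.1);im,d,c=snap('wrist','w57.png')"
```

```text
clock 72.35 pos [0.6021 0.1731 0.3109] jaw -71.4 -> shift cm [ 0.49 -0.03  0.13] turn -0.005
```

View pics/w57.png

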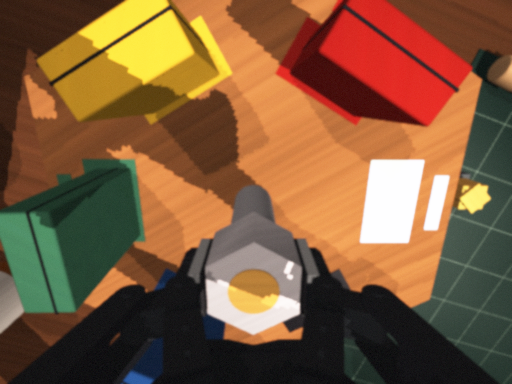

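Emit:
arm_command --motion '[[[0, 0, 0, 0], [0, 0, 0, 0], [0, 0, 0, 0], [0, 0, 0, 0], [0, 0, 0, 0], [-3, 0, 0, 0], [-6, 0, 0, 0], [-9, 0, 0, 0], [-12, 0, 0, 0], [-15, 0, 0, 0], [-15, 0, 0, 0]]]' --grip 1

```text
clock: 73.32
position: [0.6005, 0.1742, 0.4662]
eef_rot: [0.115, 0.702, 0.116, -0.693]
wrist_force: [0.3, 0.4, 1.2]
gripper_width: 1.002
```

```bash
python3 -c "
from h import *
go(.5,-.2,.46,-40);im,d,c=snap('wrist','w58.png')"
```

```text
clock 73.32 pos [0.6005 0.1742 0.4662] jaw -71.2 -> shift cm [ 0.35 32.19 21.58] turn -0.545
```

View pics/w58.png

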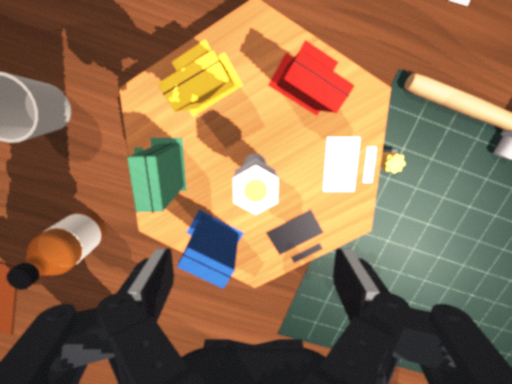

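Emit:
arm_command --motion '[[[0, 3, 2, -0.05], [0, 6.5, 4, -0.1], [0, 10, 6.5, -0.15], [0, 13.5, 9, -0.2], [0, 17, 11.5, -0.25], [0, 20.5, 14, -0.3], [0, 24, 16.5, -0.35], [0, 27, 18.5, -0.4], [0, 29.5, 20, -0.45], [0, 31, 21, -0.5], [0, 31, 21, -0.5], [0, 31, 21, -0.5]]]'

```text
clock: 74.37
position: [0.4997, -0.1879, 0.4579]
eef_rot: [-0.283, -0.647, -0.284, 0.648]
wrist_force: [-0.1, 1.3, 0.1]
gripper_width: 1.001
```

```bash
python3 -c "
from h import *
A=np.array([.5996,.1715])
for n in('top','scene'):
    im,d,c=snap(n,n+'59.png')
    for k,b in dict(red=1,yellow=2,green=3,blue=4).items():
        P,uv=pts(im,d,c,k); s=(abs(P[:,2]-.15)<.006)&(np.hypot(*(P[:,:2]-A).T)<.2); q=P[s][:,:2]
        a=np.radians(-71.1+60*b); t=A+.12*np.array([np.cos(a),np.sin(a)])
        if len(q)<10: print(n,k,'few');continue
        r=cv2.minAreaRect((q*1000).astype(np.float32)); e=np.array(r[0])/1000-t
        print(n,k,len(q),np.round(q.mean(0),3),'rect',np.round(r[0],1),np.round(r[1],1),round(r[2],1),'err mm',np.round(e*1000,1),'bay long dir',round((np.degrees(a)+90)%180,1))
im=cv2.imread('pics/top59.png')[:,:,::-1];h=cv2.cvtColor(im,cv2.COLOR_RGB2HSV)
m=((h[...,1]<60)&(h[...,2]>150)).astype(np.uint8)
cs,_=cv2.findContours(m,cv2.RETR_EXTERNAL,cv2.CHAIN_APPROX_NONE);c=env.get_calibration('top')
for ct in cs:
    if cv2.contourArea(ct)>40:
        uv=cv2.minAreaRect(ct)[0]; print('white',np.round(uv,1),cv2.contourArea(ct),ray(c,[uv],0.05))
"
```

```text
top red 161 [0.714 0.146] rect [714.8 146.1] [60.5 30. ] 79.1 err mm [-2.6 -2.3] bay long dir 78.9
top yellow 173 [0.677 0.26 ] rect [676.7 260.6] [30.4 61.7] 46.9 err mm [-1.8 -1.3] bay long dir 138.9
top green 154 [0.56 0.28] rect [560.4 279.9] [59.4 27.3] 19.8 err mm [-0.3 -5.1] bay long dir 18.9
top blue 167 [0.484 0.193] rect [483.6 192.5] [59.1 28.9] 78.8 err mm [ 1.7 -2.1] bay long dir 78.9
scene red 215 [0.718 0.148] rect [717.1 147.5] [60.3 31.8] 78.2 err mm [-0.3 -0.9] bay long dir 78.9
scene yellow 168 [0.679 0.26 ] rect [678.1 260.5] [28.4 60.8] 47.2 err mm [-0.4 -1.4] bay long dir 138.9
scene green 167 [0.565 0.28 ] rect [564.  280.1] [61.1 28.7] 17.5 err mm [ 3.2 -4.9] bay long dir 18.9
scene blue 149 [0.489 0.195] rect [487.5 194.7] [58.6 29.1] 80.0 err mm [5.7 0.1] bay long dir 78.9
white [279.5 359.5] 940.5 [[ 0.04659204 -0.00105443  0.05      ]]
white [424. 264.] 159.0 [[ 0.35090024 -0.50470609  0.05      ]]
white [132.5 203.5] 530.0 [[0.57519705 0.49127373 0.05      ]]
white [371.2 284.4] 6388.0 [[ 0.28745045 -0.31709297  0.05      ]]
white [223.5 191. ] 182.5 [[0.61352208 0.17893965 0.05      ]]
white [269.7 179.3] 60.5 [[0.65166823 0.02041856 0.05      ]]
white [258.7 183. ] 272.5 [[0.63944388 0.05839242 0.05      ]]
white [323. 147.] 173.0 [[ 0.76220076 -0.16744807  0.05      ]]
white [240.4 116.9] 658.0 [[0.87313879 0.11813022 0.05      ]]
```

View pics/top59.png

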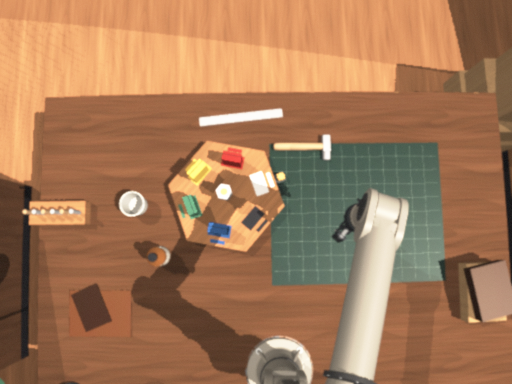

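View pics/scene59.png

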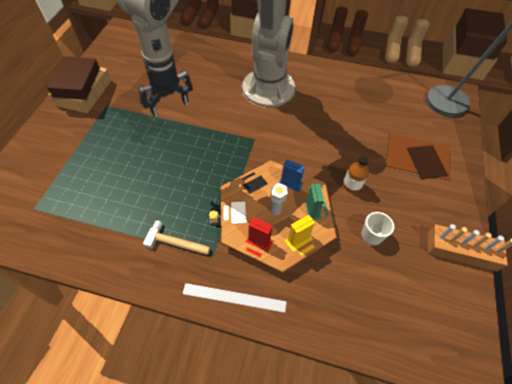

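```bash
python3 -c "
import cv2,numpy as np
a=cv2.imread('pics/top0.png')[130:162,265:340].astype(int);b=cv2.imread('pics/top59.png')[130:162,265:340].astype(int);print(abs(a-b).max(2).mean(),(abs(a-b).max(2)>60).sum())
from rig import env
print(env.close_job())"
```

```text
2.149583333333333 0
the job is handed in; nothing more can be done
None
```

All four gift boxes are standing upright in the middle of their own colour bays, the white bay is back at the pointer, and the job was handed in after about 75 s of the 210 s allowed.

- **Method:** The tool can only point down. I gripped each box by one end, loosened the grip until the box swung to hang upright, stood it on the bench, and gripped it again lower down. I then placed it at the pointer with its own bay indexed there by the hub. A last 120° turn brought the white bay home.
- **Box positions:** In the final top and scene pictures all four box tops are at about 0.15 m, and their centres are about 1 to 6 mm from the middle of their bays. Broad faces are within about 3° of facing the hub. The two cameras disagree by about 2 to 5 mm, both well inside the 18 mm limit.
- **Table:** The white pad measured about 1 mm from the loading position, with the gripper well clear of everything.
- **One mishap:** The yellow box slipped out of the loosened grip once and came to rest flat beside the hammer. I picked it up again and placed it normally.
- **Bystanders:** A before/after comparison of the top picture shows the hammer did not move. The bottle and cup look unmoved in the final pictures; only the cup's position was also measured, and it was unchanged.

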